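# Refill the grinder wheel caddy

## Task

Pack the four good grinder wheels into the caddy, each in the cup of the same colour as its hub (red, yellow, blue, white), lying flat on the cup's floor with the hub up, and let go of them. The flap wheel and the wire brush with black hubs are worn out: leave them lying exactly where they are.

Things in the scene. Friction and masses are not known exactly. Their poses are not given: they have to be found in the camera images.
- flap_mid (a point): brown flap wheel (abrasive flaps around the rim), loose, flat on the bench, hub up. Wheel 58 mm across and 16 mm thick; on its middle an upright round RED hub, 24 mm across, 32 mm tall, to grip from above. Total height 48 mm; this point: on the axis, 24 mm above the underside, 24 mm below the hub's top. z up; round. About 0.08 to 0.24 kg. Belongs in the red cup.
- brush_mid (a point): steel wire cup brush (grey wire skirt under a dark steel cup), loose, flat on the bench, hub up. Wheel 54 mm across and 22 mm thick; on its middle an upright round YELLOW hub, 24 mm across, 32 mm tall, to grip from above. Total height 54 mm; this point: on the axis, 27 mm above the underside, 27 mm below the hub's top. z up; round. About 0.08 to 0.24 kg. Belongs in the yellow cup.
- stone_mid (a point): pinkish-grey grinding stone, a plain thick disc, loose, flat on the bench, hub up. Wheel 50 mm across and 20 mm thick; on its middle an upright round BLUE hub, 24 mm across, 32 mm tall, to grip from above. Total height 52 mm; this point: on the axis, 26 mm above the underside, 26 mm below the hub's top. z up; round. About 0.08 to 0.24 kg. Belongs in the blue cup.
- rubber_mid (a point): dark green rubber-bonded polishing wheel, a plain thick disc, loose, flat on the bench, hub up. Wheel 56 mm across and 18 mm thick; on its middle an upright round WHITE hub, 24 mm across, 32 mm tall, to grip from above. Total height 50 mm; this point: on the axis, 25 mm above the underside, 25 mm below the hub's top. z up; round. About 0.08 to 0.24 kg. Belongs in the white cup.
- old_flap_mid (a point): worn-out brown flap wheel, a look-alike, loose, flat on the bench, hub up. Wheel 58 mm across and 16 mm thick; on its middle an upright round BLACK hub, 24 mm across, 32 mm tall, to grip from above. Total height 48 mm; this point: on the axis, 24 mm above the underside, 24 mm below the hub's top. z up; round. Must stay where it lies.
- old_brush_mid (a point): worn-out wire cup brush, a look-alike, loose, flat on the bench, hub up. Wheel 54 mm across and 22 mm thick; on its middle an upright round BLACK hub, 24 mm across, 32 mm tall, to grip from above. Total height 54 mm; this point: on the axis, 27 mm above the underside, 27 mm below the hub's top. z up; round. Must stay where it lies.
- cup_red: red round open cup, one of four standing 96 mm apart (two by two) in a grey caddy tray; fixed. 88 mm across outside, 80 mm inside, 18 mm tall. Origin: centre of its underside, 6 mm above the bench; the inner floor (black) is 4 mm and the rim 18 mm above this point. z up. The tray's walls end 4 mm below the rims, its wire handles 10 mm above them.
- cup_yellow: yellow round open cup, one of four standing 96 mm apart (two by two) in a grey caddy tray; fixed. 88 mm across outside, 80 mm inside, 18 mm tall. Origin: centre of its underside, 6 mm above the bench; the inner floor (black) is 4 mm and the rim 18 mm above this point. z up. The tray's walls end 4 mm below the rims, its wire handles 10 mm above them.
- cup_blue: blue round open cup, one of four standing 96 mm apart (two by two) in a grey caddy tray; fixed. 88 mm across outside, 80 mm inside, 18 mm tall. Origin: centre of its underside, 6 mm above the bench; the inner floor (black) is 4 mm and the rim 18 mm above this point. z up. The tray's walls end 4 mm below the rims, its wire handles 10 mm above them.
- cup_white: white round open cup, one of four standing 96 mm apart (two by two) in a grey caddy tray; fixed. 88 mm across outside, 80 mm inside, 18 mm tall. Origin: centre of its underside, 6 mm above the bench; the inner floor (black) is 4 mm and the rim 18 mm above this point. z up. The tray's walls end 4 mm below the rims, its wire handles 10 mm above them.
Mind the look-alikes: they are no part of the job. Leave any pink look-alike of the part that bears flap_mid alone.

How it is judged:
By the outcome, as a careful person would: the job done as asked, in the order asked, and still so for the second after the job is handed in, with the robot touching nothing.
It also fails if it takes over 88 s, if anything falls off the work surface, if the arm or the gripper's body presses on something with over 40 N, if the wrist force passes 120 N, or if a joint passes its speed limit or range.

## Robot

A 6-joint arm with a two-finger parallel gripper is mounted at the origin on the work surface. World frame = base frame: x ahead of the robot, y to its left, z up, the work surface at z = 0. Lengths are in m, angles in rad, forces in N, time in s.
With the tool pointing down it reaches from about 0.225 to 0.875 m from the base axis. Payload 3.4 kg.
Tool frame: the origin (TCP) lies midway between the tips of the shut fingers; the grasp point (between the pads) lies behind it (manip.grip_point_offset is the z of the grasp point in the tool frame, in m); z points along the fingers, x is the direction in which the jaws open and shut, and the axes are right-handed (so a half turn about z gives the same grasp; the last joint's range is limited). The gripper opens to 85 mm and grips with 20 to 120 N. Pads are 22 mm wide; open, the fingers measure 114 mm over their backs; the gripper's body (76 mm by 85 mm) begins 54 mm behind the grasp point. The pads swing forward as they close: fully open they stand 13 mm farther back than shut.
Start: joints at [-1.294, 0.276, 1.505, -0, 1.361, -0.121], TCP at [0.223, -0.53, 0.231] pointing down, gripper open.
Joint ranges: [-2.89, 2.89], [-0.75, 2.08], [0.22, 2.7], [-1.18, 4.32], [0.11, 2.71], [-2.7, 2.7]. Speed limits (rad/s): [2.57, 2.57, 3.14, 3.14, 3.14, 3.14].

## Interface

Orientations are given as a unit quaternion [w, x, y, z].
In Python, from rig import manip, eyes, recognise, regions_of, mark_of gives the robot as it stands.
- The arm moves only by the shell command python3 -m inch 'ROWS' [FORCE]. ROWS is JSON, a list of rows, each a list of 5 numbers: the gripper command: -1 is shut, 1 is fully open, values between are in proportion, then the shift along the tool's x, y, z in mm, then the turn about the tool's z in degrees. A call has 1 to 20 rows; each row shifts and turns the pose as measured when the row begins, along the tool's axes as they then stand; what a row does not reach is not made up. A row lasts 1/12 s, in which the tool goes at most 41.7 mm and 7.16 degrees, less where a joint would pass 70% of its speed; a pose out of reach is approached as far as the arm can. A call with a gripper value outside its range is refused whole. The fingers move at their own pace and stop on an object; FORCE is the grip in N (left out, the last holds). Time passes only in rows, so rows that do not move let the fingers close. It gives the time, the measured TCP pose, the force and the opening at its end, in the units of the state.
- manip.get_state(): the state, without advancing time (a new reading comes with each control period).
- eyes.get_image(name): name is "scene" or "side" or "wrist"; returns a dict with "frame" (400x640x3 uint8, red, green, blue), "K" (3x3 intrinsics, pixels), "rvec" (rotation vector, rad) and "tvec" (3), from world to camera coordinates, as OpenCV has them; the wrist camera has in their place "mount" (4x4, takes a point from camera to tool coordinates, whose origin is the TCP and whose axes are the tool frame's). Camera axes: x right, y down, z forward; pixel columns grow to the right and rows downward; lengths in m; the calibration is good to about 2 mm. A picture is of the moment at which its call begins: read the wrist's pose just before it. There is no depth.
- manip.sign_off(): hands the job in, once; it reports no verdict.
Trained networks look in a picture, given as the dict that the camera call returned (one of the last four; its "shot" number tells which), for a name from the list of things; names that differ only in an ending like _2 or _b are one class to them, and where a whole thing is asked for, a point or a joint stands for the part that bears it (a point fixed in the world has none). Each returns a list of dicts, best first, with "confidence" (0 to 1); they miss things now and then, are a little off and sometimes report something else, mostly with a low value. They report only what shows in the picture. A call takes as long as a camera call. They do not tell look-alikes from the thing itself.
- recognise(picture, target): "bbox" ([left, top, width, height] in pixels, round what is visible of it).
- regions_of(picture, target): "mask" (400x640 bool, what is visible of it) and "bbox" ([left, top, width, height] in pixels, round what is visible of it).
- mark_of(picture, target): "point" ([row, column] in pixels: a listed point, or the origin of a listed thing).
The state is a dict: "clock": time; "qpos": joint angles; "qd": joint speeds; "effort": joint torques, N m; "position": TCP position; "ee_rot": TCP orientation; "contact_force": force on the tool from outside, world axes, zero at the start; "moment": the same for the moment, N m; "width": finger opening in m.
Only numpy, scipy, OpenCV 4.12 (cv2) and the standard library are available. Lean on these libraries where they do the work, as an engineer would, in place of code of your own. Each camera call takes 0.05 s, during which the arm holds its last target.

## Working session

There is one attempt and no reset: what is moved stays moved. The work goes in short steps, Python scripts to look and compute and a shell command to move; the robot and the scene stay as the last step left them, time stands still between calls to the robot, and variables do not carry over. Pictures are saved under pics/ and viewed, and the job is handed in when it is done.

```bash
mkdir -p pics; ls
python3 - <<'E'
from rig import manip, eyes
import cv2
s=manip.get_state(); print(s, manip.grip_point_offset)
for n in ("scene","side","wrist"):
    p=eyes.get_image(n); cv2.imwrite(f"pics/a_{n}.png",p["frame"][:,:,::-1]); print(n,{k:v for k,v in p.items() if k!='frame'})
E
```

```text
pics
{'clock': 0.0, 'qpos': array([-1.29399975e+00,  2.76609664e-01,  1.50615766e+00,  6.50505802e-06,
        1.36067656e+00, -1.20999658e-01]), 'qd': array([ 0.00019608,  0.00029299,  0.00157763, -0.0006441 , -0.00065391,
        0.00088344]), 'effort': array([-2.83913096e-04, -4.16776299e+01, -2.45809740e+01, -9.99442977e-05,
        1.11137959e-02, -2.36894024e-06]), 'position': array([ 0.22259904, -0.52958874,  0.23042157]), 'ee_rot': array([-6.04005708e-04,  8.32882091e-01, -5.53449696e-01, -7.01388718e-04]), 'contact_force': array([-0.77209448, -0.77428894,  0.36185459]), 'moment': array([-0.01544884,  0.00095166,  0.02842562]), 'width': 0.08545104867266766} -0.0187
scene {'K': array([[373.81237028,   0.        , 314.7063232 ],
       [  0.        , 373.81237028, 200.82555252],
       [  0.        ,   0.        ,   1.        ]]), 'rvec': array([ 0.93886375,  2.27070657, -1.2729651 ]), 'tvec': array([ 0.43380821, -0.15756923,  1.26179092]), 'shot': 1}
side {'K': array([[370.97814573,   0.        , 317.55070103],
       [  0.        , 370.97814573, 194.73561482],
       [  0.        ,   0.        ,   1.        ]]), 'rvec': array([ 0.50914783, -2.54084461,  1.40077005]), 'tvec': array([0.55943685, 0.17289322, 0.65967785]), 'shot': 2}
wrist {'K': array([[310.32938662,   0.        , 320.67334065],
       [  0.        , 310.32938662, 201.64524534],
       [  0.        ,   0.        ,   1.        ]]), 'mount': array([[ 9.99999178e-01,  1.16823504e-03,  5.28557887e-04,
        -1.57861275e-05],
       [-1.27395913e-03,  9.51980638e-01,  3.06155585e-01,
        -7.77886835e-02],
       [-1.45515194e-04, -3.06156006e-01,  9.51981344e-01,
        -1.42100628e-01],
       [ 0.00000000e+00,  0.00000000e+00,  0.00000000e+00,
         1.00000000e+00]]), 'shot': 3}
```

View pics/a_scene.png

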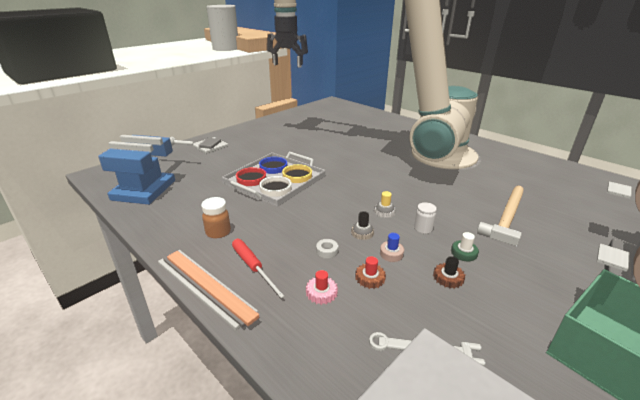

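View pics/a_side.png

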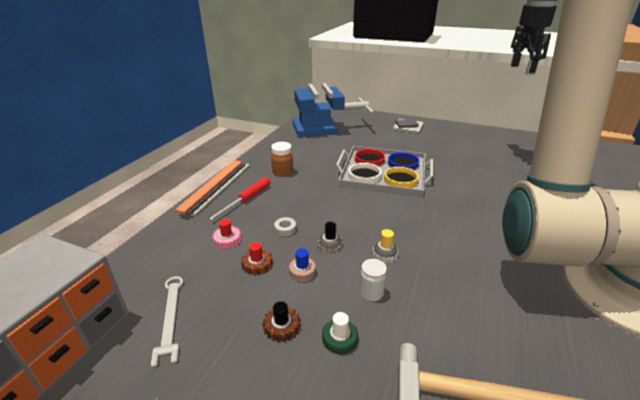

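View pics/a_wrist.png

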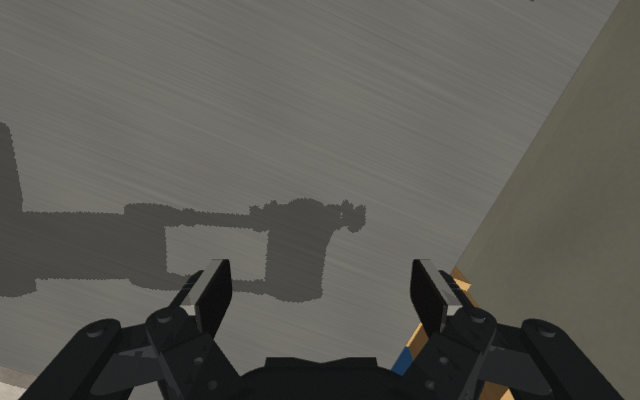

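```bash
cat > h.py <<'E'
import numpy as np, cv2
from rig import manip, eyes, recognise, regions_of, mark_of
from scipy.spatial.transform import Rotation as R
def cam(p, st=None):
    if 'mount' in p:
        q=st['ee_rot']; T=np.eye(4); T[:3,:3]=R.from_quat([q[1],q[2],q[3],q[0]]).as_matrix(); T[:3,3]=st['position']
        M=T@p['mount']; return M[:3,:3],M[:3,3]
    Rm=cv2.Rodrigues(p['rvec'])[0]; return Rm.T, -Rm.T@p['tvec']
def onplane(p,rc,z,st=None):
    Rc,c=cam(p,st); d=Rc@np.linalg.inv(p['K'])@np.array([rc[1],rc[0],1.]); return (c+d*(z-c[2])/d[2])
def tool_delta(st,target):
    q=st['ee_rot']; return R.from_quat([q[1],q[2],q[3],q[0]]).as_matrix().T@(np.array(target)-st['position'])*1000
Z=dict(flap_mid=.024,brush_mid=.027,stone_mid=.026,rubber_mid=.025,old_flap_mid=.024,old_brush_mid=.027,cup_red=.006,cup_yellow=.006,cup_blue=.006,cup_white=.006)
E
python3 - <<'E'
from h import *
ps={n:eyes.get_image(n) for n in("scene","side")}
for t,z in Z.items():
    for n,p in ps.items():
        for m in mark_of(p,t)[:3]:
            print(t,n,round(m['confidence'],2),np.round(m['point'],1),np.round(onplane(p,m['point'],z),4)[:2])
p=ps['side']['frame'][200:380,180:460]; cv2.imwrite('pics/crop.png',cv2.resize(p[:,:,::-1],None,fx=2.8,fy=2.8))
E
```

```text
flap_mid scene 0.69 [284.3 318.4] [0.7545 0.1527]
flap_mid scene 0.66 [268.  373.3] [0.6452 0.1978]
flap_mid side 0.69 [232.6 222.5] [0.7538 0.1603]
flap_mid side 0.65 [253.5 252.5] [0.6619 0.1927]
brush_mid scene 0.77 [200.3 386.9] [0.4184 0.067 ]
brush_mid scene 0.38 [179.6 252.8] [ 0.5932 -0.266 ]
brush_mid side 0.85 [242.3 387.9] [0.4283 0.0636]
stone_mid scene 0.88 [244.3 390.3] [0.561  0.1786]
stone_mid scene 0.58 [204.4 385.1] [0.4365 0.0746]
stone_mid side 0.65 [263.2 299.8] [0.565  0.1843]
rubber_mid scene 0.68 [247.3 468.5] [0.4507 0.3015]
rubber_mid side 0.67 [328.7 337.6] [0.4503 0.2929]
old_flap_mid scene 0.69 [192.3 274.2] [ 0.5929 -0.1725]
old_flap_mid scene 0.64 [269.6 450.1] [0.5418 0.3077]
old_flap_mid side 0.61 [318.6 280.3] [0.5405 0.309 ]
old_brush_mid scene 0.9 [226.  363.2] [0.5501 0.0956]
old_brush_mid side 0.7 [234.  332.9] [0.5388 0.0806]
cup_red scene 0.69 [180.4 250.1] [ 0.5793 -0.3005]
cup_red side 0.93 [162.2 371.8] [ 0.5626 -0.3006]
cup_yellow scene 0.84 [177.2 298. ] [ 0.4669 -0.2162]
cup_yellow side 0.94 [180.4 399.8] [ 0.4649 -0.2266]
cup_blue scene 0.72 [169.8 274.5] [ 0.485  -0.3031]
cup_blue scene 0.27 [245.4 465.7] [0.4231 0.2859]
cup_blue side 0.56 [162.2 401.5] [ 0.483  -0.3332]
cup_white scene 0.97 [192.7 273.3] [ 0.577  -0.1972]
cup_white side 0.87 [176.1 366.6] [ 0.5531 -0.2156]
```

View pics/crop.png

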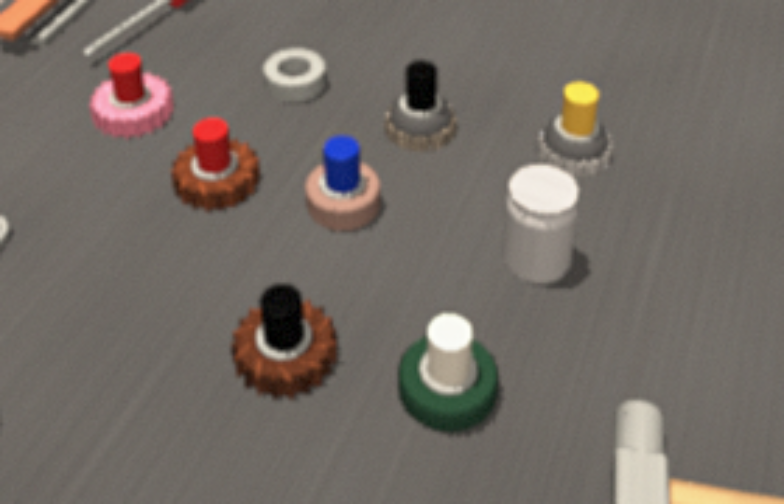

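```bash
cat >> h.py <<'E'
def hubmask(f,col):
    h=cv2.cvtColor(f,cv2.COLOR_RGB2HSV).astype(int); H,S,V=h[...,0],h[...,1],h[...,2]
    return {'red':((H<6)|(H>174))&(S>190)&(V>90),'yellow':(H>18)&(H<32)&(S>150)&(V>110),'blue':(H>110)&(H<128)&(S>170)&(V>70),'white':(S<45)&(V>150),'black':(V<28)}[col]
def blobs(f,col,box=None,amin=40):
    m=hubmask(f,col).astype(np.uint8)
    if box is not None:
        k=np.zeros_like(m); k[box[1]:box[3],box[0]:box[2]]=1; m*=k
    n,l,s,c=cv2.connectedComponentsWithStats(m)
    return sorted([(int(s[i,4]),c[i][::-1],s[i,:4]) for i in range(1,n) if s[i,4]>=amin],key=lambda t:-t[0])
E
python3 - <<'E'
from h import *
ps={n:eyes.get_image(n) for n in("scene","side")}
hub=dict(red=.032,yellow=.038,blue=.036,white=.034,black=.034)
for c,z in hub.items():
    for n,p in ps.items():
        box={'scene':(300,180,500,300),'side':(200,210,420,380)}[n]
        for a,rc,s in blobs(p['frame'],c,box,25):
            print(c,n,a,np.round(rc,1),s,np.round(onplane(p,rc,z),4)[:2])
# cups: ring mask, inner opening black region at rim height
for n,p in ps.items():
    box={'scene':(215,145,330,205),'side':(335,140,435,195)}[n]
    for c in('red','yellow','blue','white'):
        for a,rc,s in blobs(p['frame'],c,box,60)[:2]: print('cup',c,n,a,np.round(rc,1),s,np.round(onplane(p,rc,.02),4)[:2])
    x0,y0,x1,y1=box
    cv2.imwrite(f'pics/cad_{n}.png',cv2.resize(p['frame'][y0:y1,x0:x1,::-1],None,fx=6,fy=6))
E
```

```text
red side 183 [251.2 255.3] [249 243  13  18] [0.6548 0.1926]
red side 148 [227.1 224.9] [219 220  12  16] [0.7529 0.1511]
yellow side 191 [238.2 386.6] [381 229  13  19] [0.4315 0.0656]
blue scene 40 [236.1 393.6] [389 234  10   5] [0.5434 0.1736]
blue side 200 [257.9 301.7] [296 249  12  19] [0.5629 0.1797]
white scene 536 [216.9 425.5] [416 202  21  32] [0.4257 0.1816]
white scene 352 [247.5 326.6] [316 238  23  21] [0.6729 0.0962]
white scene 264 [241.5 466.7] [458 231  18  21] [0.4469 0.2937]
white scene 261 [229.3 489.8] [478 221  22  19] [0.3683 0.3095]
white scene 113 [213.6 385.2] [374 207  22  11] [0.481  0.1063]
white scene 83 [262.5 408.1] [399 257  20  12] [0.593  0.2429]
white scene 65 [216.6 462.5] [454 211  19  11] [0.3632 0.2425]
white scene 65 [217.1 324.6] [317 212  19  11] [0.594  0.0145]
white scene 57 [282.5 341.6] [331 275  19  16] [0.7282 0.1872]
white scene 57 [288.8 321.1] [313 283  17  10] [0.7667 0.1715]
white scene 56 [226.4 362.4] [356 221  15  10] [0.5608 0.1013]
white scene 56 [274.6 342.1] [332 268  21  14] [0.7116 0.1735]
white scene 54 [273.9 448.9] 
[... 691 characters left out ...]
 262  11   9] [0.5598 0.2038]
white side 27 [238.6 326.3] [323 234  10   8] [0.5427 0.1076]
black side 260 [313.  280.4] [274 302  14  23] [0.541  0.3064]
black side 138 [230.4 330.1] [326 223   9  16] [0.5453 0.0801]
cup white scene 1164 [178.6 275.7] [222 151 104  54] [ 0.5356 -0.2352]
cup white scene 88 [200.4 219.6] [215 196  11   9] [ 0.7157 -0.2458]
cup red side 181 [156.2 370.3] [356 150  28  15] [ 0.5705 -0.3092]
cup yellow side 341 [177.1 400.8] [385 167  33  20] [ 0.4625 -0.2202]
cup blue side 200 [159.5 403.2] [389 153  29  16] [ 0.4778 -0.3242]
cup white side 461 [171.8 365.7] [343 151  48  35] [ 0.5558 -0.2128]
cup white side 266 [173.2 422.9] [412 157  21  33] [ 0.4125 -0.2637]
```

View pics/cad_scene.png

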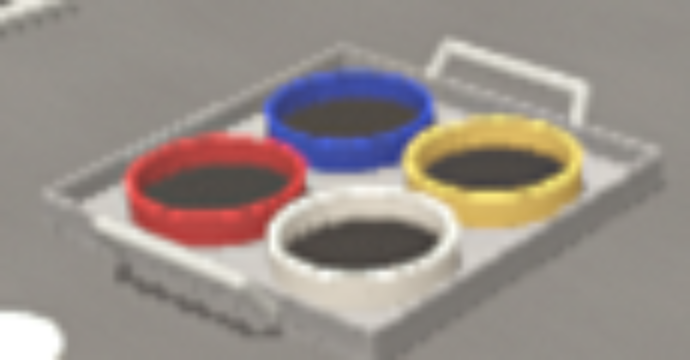

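View pics/cad_side.png

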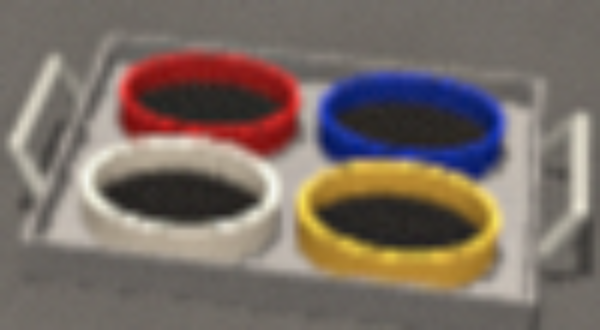

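```bash
cat > d.py <<'E'
import sys
from h import *
s=manip.get_state(); t=np.array([float(v) for v in sys.argv[1:4]])
d=tool_delta(s,t); q=s['ee_rot']; Rm=R.from_quat([q[1],q[2],q[3],q[0]]).as_matrix()
print('tool delta mm',np.round(d,1),'dist',round(np.linalg.norm(d)),'yaw',round(np.degrees(np.arctan2(Rm[1,0],Rm[0,0])),1),'tilt z',np.round(Rm[:,2],3),'pos',np.round(s['position'],4),'q',np.round(s['qpos'],2),'w',round(s['width'],4),'t',round(s['clock'],2))
E
python3 d.py .53 -.26 .26
```

```text
tool delta mm [-130.  -387.9  -28.7] dist 410 yaw -67.2 tilt z [ 0. -0. -1.] pos [ 0.2227 -0.5301  0.2313] q [-1.29  0.28  1.5  -0.    1.36 -0.12] w 0.0853 t 1.35
```

```bash
python3 -m inch '[[1,-11,-32.5,-2.4,0],[1,-11,-32.5,-2.4,0],[1,-11,-32.5,-2.4,0],[1,-11,-32.5,-2.4,0],[1,-11,-32.5,-2.4,0],[1,-11,-32.5,-2.4,0],[1,-11,-32.5,-2.4,0],[1,-11,-32.5,-2.4,0],[1,-11,-32.5,-2.4,0],[1,-11,-32.5,-2.4,0],[1,-11,-32.5,-2.4,0],[1,-11,-32.5,-2.4,0],[1,0,0,0,0]]'; python3 d.py .53 -.26 .26
python3 - <<'E'
from h import *
s=manip.get_state(); p=eyes.get_image('wrist'); np.savez('pics/tray.npz',f=p['frame'],pos=s['position'],q=s['ee_rot'])
cv2.imwrite('pics/tray.png',p['frame'][:,:,::-1])
for c in('cup_red','cup_yellow','cup_blue','cup_white'):
    for m in mark_of(p,c)[:2]: print(c,round(m['confidence'],2),np.round(m['point'],1),np.round(onplane(p,m['point'],.006,s),4))
E
```

```text
clock: 2.43
position: [0.5448, -0.249, 0.2598]
ee_rot: [0.0, 0.83, -0.557, 0.002]
contact_force: [-0.0, -1.2, 0.5]
width: 0.0856
tool delta mm [ 4.5 17.8 -0.2] dist 18 yaw -67.7 tilt z [ 0.003 -0.003 -1.   ] pos [ 0.5448 -0.249   0.2598] q [-0.54  0.3   1.4  -0.    1.44  0.64] w 0.0856 t 2.43
cup_red 0.89 [163.7 366.3] [ 0.5697 -0.3035  0.006 ]
cup_blue 0.66 [233.2 353. ] [ 0.4744 -0.3275  0.006 ]
cup_blue 0.62 [165.6 368.1] [ 0.5683 -0.3067  0.006 ]
cup_white 0.66 [145.5 297.7] [ 0.5578 -0.2133  0.006 ]
```

View pics/tray.png

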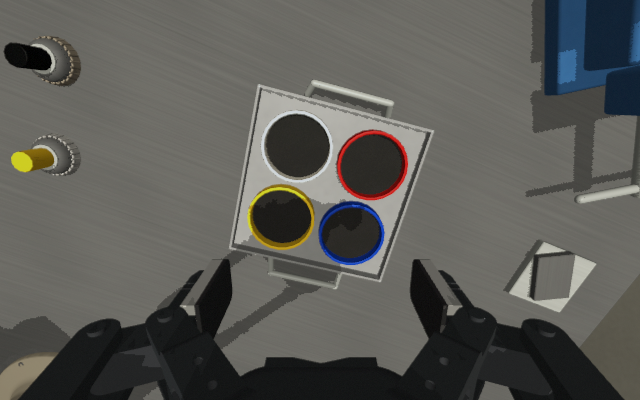

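Run:
```python
from h import *
s=manip.get_state(); p=eyes.get_image('wrist'); f=p['frame']
v=f.max(2); m=(v<75).astype(np.uint8); k=np.zeros_like(m); k[85:290,225:440]=1; m=m*k
m=cv2.morphologyEx(m,cv2.MORPH_OPEN,np.ones((5,5)))
n,l,st,c=cv2.connectedComponentsWithStats(m)
guess=dict(red=(165,372),yellow=(217,281),blue=(233,351),white=(146,297))
W={}
for kx,g in guess.items():
    i=l[g]; 
    cn=max(cv2.findContours((l==i).astype(np.uint8),cv2.RETR_EXTERNAL,cv2.CHAIN_APPROX_NONE)[0],key=cv2.contourArea)
    e=cv2.fitEllipse(cv2.convexHull(cn)); W[kx]=onplane(p,(e[0][1],e[0][0]),.016,s)
    print(kx,st[i,4],np.round(e[0],1),np.round(e[1],1),np.round(W[kx],4))
names=['red','yellow','blue','white']; P=np.array([W[n][:2] for n in names])
# square model: yellow(0,0) blue (a), white(b), red(a+b)
A=np.array([[1,1],[0,0],[1,0],[0,1]])*.096-.048
from scipy.optimize import least_squares
def mod(x):
    u=np.array([np.cos(x[2]),np.sin(x[2])]); w=np.array([-u[1],u[0]]); return x[:2]+A[:,:1]*u+A[:,1:]*w
r=least_squares(lambda x:(mod(x)-P).ravel(),[.516,-.266,-np.pi/2]); print(np.round(r.x,4),np.round(r.fun*1000,1)); print(dict(zip(names,np.round(mod(r.x),4).tolist())))
print(np.linalg.norm(P[0]-P[2]),np.linalg.norm(P[0]-P[3]))
```

```text
red 2949 [369.7 156.9] [58.5 63.9] [ 0.573  -0.3075  0.016 ]
yellow 2406 [279.  210.4] [51.6 59.1] [ 0.4641 -0.2265  0.016 ]
blue 2336 [349.3 226.4] [49.8 59.6] [ 0.4777 -0.3216  0.016 ]
white 3156 [294.5 138.2] [62.2 64.4] [ 0.5595 -0.2126  0.016 ]
[ 0.5186 -0.2671 -1.4268] [-0.  -0.2  0.1  0.1  0.2  0.1 -0.3 -0.1]
{'red': [0.573, -0.3077], 'yellow': [0.4642, -0.2264], 'blue': [0.478, -0.3215], 'white': [0.5592, -0.2127]}
0.09631995415403147 0.09589508319887015
```

```bash
python3 d.py .55 .18 .27
```

```text
tool delta mm [-398.8 -172.1  -12.9] dist 435 yaw -68.1 tilt z [-0.002 -0.005 -1.   ] pos [ 0.5391 -0.2543  0.2594] q [-0.55  0.29  1.41 -0.01  1.44  0.64] w 0.0854 t 2.73
```

```bash
python3 -m inch '[[0.2,-32,-14,-1,0],[0.2,-32,-14,-1,0],[0.2,-32,-14,-1,0],[0.2,-32,-14,-1,0],[0.2,-32,-14,-1,0],[0.2,-32,-14,-1,0],[0.2,-32,-14,-1,0],[0.2,-32,-14,-1,0],[0.2,-32,-14,-1,0],[0.2,-32,-14,-1,0],[0.2,-32,-14,-1,0],[0.2,-32,-14,-1,0],[0.2,0,0,0,0],[0.2,0,0,0,0],[0.2,0,0,0,0]]'
python3 - <<'E'
from h import *
s=manip.get_state(); p=eyes.get_image('wrist')
cv2.imwrite('pics/wheels.png',p['frame'][:,:,::-1])
for t in ('flap_mid','brush_mid','stone_mid','rubber_mid'):
    for m in mark_of(p,t)[:3]: print(t,round(m['confidence'],2),np.round(m['point'],1),np.round(onplane(p,m['point'],Z[t],s),4))
E
python3 d.py .55 .18 .27
```

```text
clock: 3.98
position: [0.5531, 0.1601, 0.2678]
ee_rot: [0.004, 0.818, -0.576, 0.002]
contact_force: [-0.4, -0.4, -0.9]
width: 0.0512
flap_mid 0.73 [ 76.6 320.1] [0.6518 0.194  0.024 ]
brush_mid 0.79 [269.7 348.9] [0.4291 0.0713 0.027 ]
brush_mid 0.44 [310.3 590.5] [ 0.4849 -0.2902  0.027 ]
stone_mid 0.96 [152.8 301.4] [0.5615 0.1862 0.026 ]
stone_mid 0.19 [256.  621.5] [ 0.5753 -0.279   0.026 ]
tool delta mm [-20.5  -3.8  -2.3] dist 21 yaw -70.4 tilt z [-0.001 -0.009 -1.   ] pos [0.5533 0.1594 0.2679] q [ 0.17  0.26  1.43 -0.01  1.45  1.4 ] w 0.0508 t 4.23
```

View pics/wheels.png

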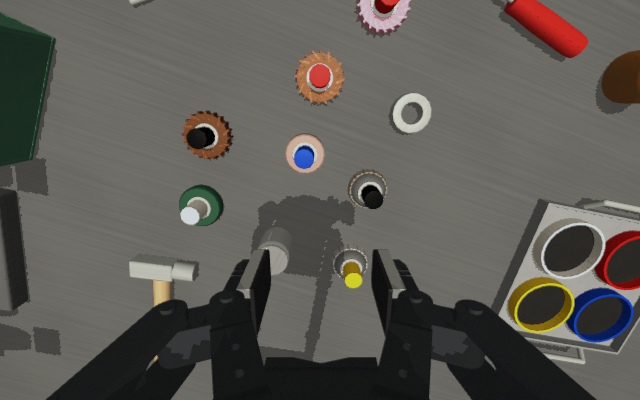

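Run:
```python
from h import *
s=manip.get_state(); p=eyes.get_image('wrist'); f=p['frame']
for c,(x,y),zt in (('red',(320,76),.048),('blue',(304,157),.052),('yellow',(353,278),.054),('white',(190,214),.050)):
    # Otsu-free: segment by thresholds then use bright top cap
    for a,rc,b in blobs(f,c,(x-20,y-20,x+20,y+20),60)[:1]:
        print(c,a,np.round(rc,1),b,'top',np.round(onplane(p,rc,zt,s),4)[:2],'mid',np.round(onplane(p,rc,zt-.008,s),4)[:2])
x0,y0=150,40; cv2.imwrite('pics/z.png',cv2.resize(f[y0:300,x0:400,::-1],None,fx=2.3,fy=2.3,interpolation=cv2.INTER_NEAREST))
```

```text
red 102 [ 82.6 319. ] [309  75  20  13] top [0.6445 0.1918] mid [0.6449 0.1919]
blue 333 [157.  303.3] [294 146  19  23] top [0.5623 0.1819] mid [0.5609 0.1818]
yellow 376 [274.9 351.8] [344 262  18  26] top [0.4372 0.0726] mid [0.4329 0.07  ]
white 269 [215.5 188.9] [180 207  19  18] top [0.446  0.2914] mid [0.442  0.2938]
```

View pics/z.png

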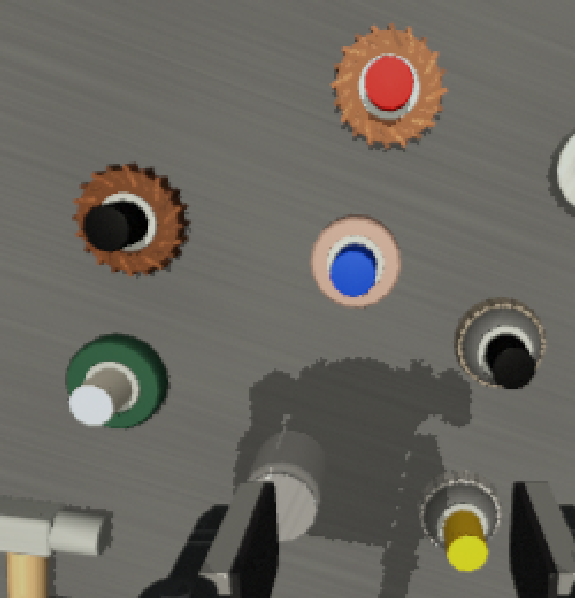

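```bash
python3 - <<'E'
from h import *
s=manip.get_state(); p=eyes.get_image('wrist')
for c,x,y,z in (('red',319.1,76.1,.048),('blue',303.5,157.8,.052),('yellow',353.3,280,.054),('white',190,216,.05)):
    print(c,np.round(onplane(p,(y,x),z,s),4))
E
python3 d.py .653 .193 .1
```

```text
red [0.6507 0.1941 0.048 ]
blue [0.5615 0.1816 0.052 ]
yellow [0.4308 0.0681 0.054 ]
white [0.4459 0.2902 0.05  ]
tool delta mm [   0.9 -105.8  167.4] dist 198 yaw -70.4 tilt z [-0.001 -0.009 -1.   ] pos [0.5533 0.1599 0.2678] q [ 0.17  0.26  1.43 -0.01  1.45  1.4 ] w 0.0515 t 4.33
```

```bash
python3 -m inch '[[0.2,0,-21,28,0],[0.2,0,-21,28,0],[0.2,0,-21,28,0],[0.2,0,-21,28,0],[0.2,0,-21,28,0],[0.2,0,0,25,0],[0.2,0,0,0,0],[0.2,0,0,0,0]]'
python3 d.py .652 .1935 .02
python3 - <<'E'
from h import *
p=eyes.get_image('wrist'); cv2.imwrite('pics/r1.png',p['frame'][:,:,::-1])
E
```

```text
clock: 5.0
position: [0.6606, 0.1909, 0.1009]
ee_rot: [0.001, 0.816, -0.579, 0.006]
contact_force: [0.1, -0.3, 0.7]
width: 0.0512
tool delta mm [-6.1  7.7 80.7] dist 81 yaw -70.7 tilt z [ 0.009 -0.008 -1.   ] pos [0.6606 0.1909 0.1009] q [ 0.19  0.52  1.44 -0.01  1.17  1.42] w 0.0512 t 5.0
```

View pics/r1.png

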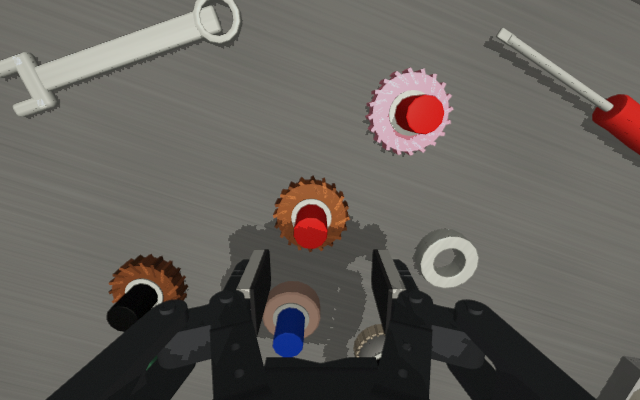

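Run:
```python
from h import *
s=manip.get_state(); p=eyes.get_image('wrist')
c=onplane(p,(233,311),.048,s); b=onplane(p,(213,311.5),.016,s); print(c,b,tool_delta(s,[c[0],c[1],.02]))
```

```text
[0.65119827 0.19392062 0.048     ] [0.65398462 0.19510117 0.016     ] [-6.73071186  7.38220854 80.57533553]
```

```bash
python3 -m inch '[[0.2,-6.5,7,5,0],[0.2,0,0,25,0],[0.2,0,0,25,0],[0.2,0,0,0,0]]' 50
python3 d.py .652 .194 .02
```

```text
clock: 5.43
position: [0.6542, 0.1957, 0.0558]
ee_rot: [-0.006, 0.815, -0.579, 0.012]
contact_force: [-1.4, 0.1, -0.3]
width: 0.051
tool delta mm [ 0.4  3.4 35.7] dist 36 yaw -70.8 tilt z [ 0.025 -0.004 -1.   ] pos [0.6542 0.1957 0.0558] q [ 0.19  0.55  1.52 -0.01  1.05  1.43] w 0.051 t 5.43
```

```bash
python3 -m inch '[[0.2,0,3,12,0],[0.2,0,0,12,0],[0.2,0,0,8,0],[0.2,0,0,0,0],[0.2,0,0,0,0]]'
python3 d.py .652 .194 .02
```

```text
clock: 5.85
position: [0.6538, 0.1962, 0.0313]
ee_rot: [-0.01, 0.815, -0.579, 0.015]
contact_force: [0.2, 0.2, 0.5]
width: 0.0513
tool delta mm [ 1.3  2.9 11.2] dist 12 yaw -70.7 tilt z [ 0.037 -0.002 -0.999] pos [0.6538 0.1962 0.0313] q [ 0.19  0.57  1.55 -0.01  0.98  1.43] w 0.0513 t 5.85
```

```bash
python3 -m inch '[[0.2,1,3,7,0],[0.2,0,0,5,0],[0.2,0,0,0,0]]'
python3 d.py .652 .194 .02
```

```text
clock: 6.1
position: [0.6534, 0.1946, 0.0209]
ee_rot: [-0.012, 0.815, -0.579, 0.017]
contact_force: [-0.1, 0.0, 0.0]
width: 0.0512
tool delta mm [0.1 1.5 0.8] dist 2 yaw -70.7 tilt z [ 0.041 -0.001 -0.999] pos [0.6534 0.1946 0.0209] q [ 0.19  0.58  1.57 -0.01  0.96  1.43] w 0.0512 t 6.1
```

Close and lift.

```bash
python3 -m inch '[[-1,0,0,0,0],[-1,0,0,0,0],[-1,0,0,0,0],[-1,0,0,0,0],[-1,0,0,0,0],[-1,0,0,0,0],[-1,0,0,-15,0],[-1,0,0,-20,0],[-1,0,0,-25,0],[-1,0,0,-30,0],[-1,0,0,-30,0],[-1,0,0,0,0]]' 50
python3 d.py .573 -.3077 .15
python3 - <<'E'
from h import *
p=eyes.get_image('wrist'); cv2.imwrite('pics/r2.png',p['frame'][:,:,::-1])
E
```

```text
clock: 7.1
position: [0.6454, 0.1938, 0.1397]
ee_rot: [-0.007, 0.815, -0.579, 0.013]
contact_force: [1.1, 0.5, -0.4]
width: 0.0225
tool delta mm [449.7 233.5 -10.7] dist 507 yaw -70.8 tilt z [ 0.029 -0.003 -1.   ] pos [0.6454 0.1938 0.1397] q [ 0.19  0.47  1.44 -0.01  1.21  1.43] w 0.0225 t 7.1
```

View pics/r2.png

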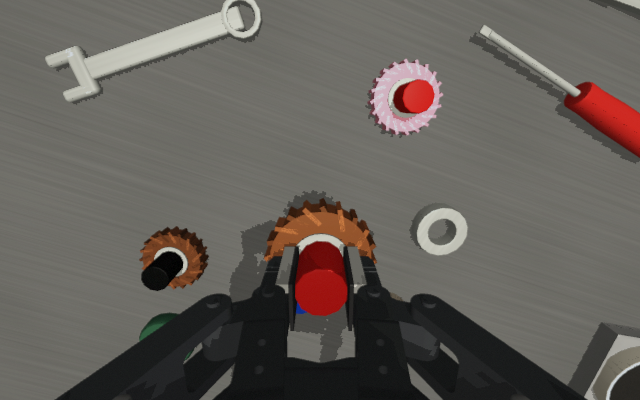

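```bash
python3 -m inch '[[-1,16,8,-1,0],[-1,32,16.6,-1,0],[-1,32,16.6,-1,0],[-1,32,16.6,-1,0],[-1,32,16.6,-1,0],[-1,32,16.6,-1,0],[-1,32,16.6,-1,0],[-1,32,16.6,-1,0],[-1,32,16.6,-1,0],[-1,32,16.6,-1,0],[-1,32,16.6,-1,0],[-1,32,16.6,-1,0],[-1,32,16.6,-1,0],[-1,20,10,-1,0],[-1,10,5,0,0],[-1,0,0,0,0]]'
python3 d.py .573 -.3077 .031
```

```text
clock: 8.48
position: [0.5582, -0.3015, 0.1176]
ee_rot: [0.001, 0.817, -0.577, -0.01]
contact_force: [0.3, 0.5, -2.0]
width: 0.0224
tool delta mm [ 12.2 -13.   86.3] dist 88 yaw -70.4 tilt z [-0.018  0.01  -1.   ] pos [ 0.5582 -0.3015  0.1176] q [-0.6   0.45  1.52 -0.    1.19  0.63] w 0.0224 t 8.48
```

```bash
python3 -m inch '[[-1,6,-6.5,0,0],[-1,6,-6.5,0,0],[-1,0,0,15,0],[-1,0,0,15,0],[-1,0,0,15,0],[-1,0,0,0,0],[-1,0,0,0,0]]'
python3 d.py .573 -.3077 .032
python3 - <<'E'
from h import *
p=eyes.get_image('wrist'); cv2.imwrite('pics/r3.png',p['frame'][:,:,::-1])
E
```

```text
clock: 9.07
position: [0.5805, -0.2978, 0.0678]
ee_rot: [-0.002, 0.819, -0.573, -0.012]
contact_force: [0.1, -0.8, -1.3]
width: 0.0224
tool delta mm [ 7.5 10.1 35.7] dist 38 yaw -70.0 tilt z [-0.018  0.017 -1.   ] pos [ 0.5805 -0.2978  0.0678] q [-0.58  0.52  1.54  0.01  1.11  0.64] w 0.0224 t 9.07
```

View pics/r3.png

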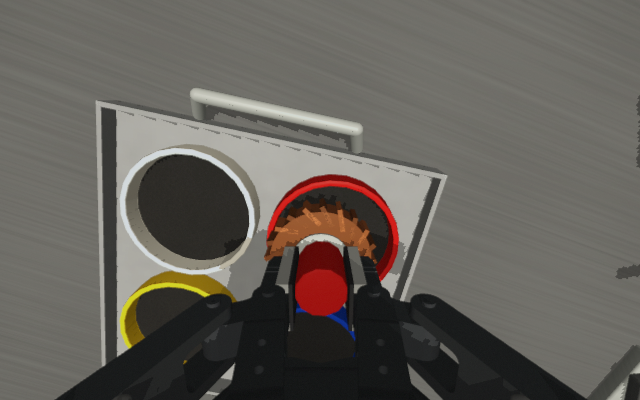

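```bash
python3 -m inch '[[-1,4,5,3,0],[-1,4,5,3,0],[-1,0,0,4,0],[-1,0,0,0,0],[-1,0,0,0,0]]'
python3 d.py .573 -.3077 .032
```

```text
clock: 9.53
position: [0.5754, -0.309, 0.06]
ee_rot: [-0.002, 0.82, -0.572, -0.01]
contact_force: [-0.4, 0.7, -1.7]
width: 0.0222
tool delta mm [-1.5  1.6 28.1] dist 28 yaw -69.8 tilt z [-0.014  0.015 -1.   ] pos [ 0.5754 -0.309   0.06  ] q [-0.6   0.53  1.55  0.    1.09  0.61] w 0.0222 t 9.53
```

```bash
python3 -m inch '[[-1,-1,1.5,10,0],[-1,0,0,9,0],[-1,0,0,6,0],[-1,0,0,3,0],[-1,0,0,0,0]]'
python3 d.py .573 -.3077 .032
```

```text
clock: 9.95
position: [0.5733, -0.3092, 0.0319]
ee_rot: [-0.002, 0.82, -0.573, -0.008]
contact_force: [-0.9, 0.1, 6.3]
width: 0.0225
tool delta mm [-1.6 -0.2 -0.1] dist 2 yaw -69.9 tilt z [-0.011  0.013 -1.   ] pos [ 0.5733 -0.3092  0.0319] q [-0.6   0.55  1.58  0.    1.02  0.61] w 0.0225 t 9.95
```

```bash
python3 -m inch '[[0.1,0,0,0,0],[0.1,0,0,0,0],[0.1,0,0,0,0],[0.1,0,0,0,0],[0.1,0,0,-10,0],[0.1,0,0,-20,0],[0.1,0,0,-30,0],[0.1,0,0,-30,0],[0.1,0,0,-20,0],[0.1,0,0,0,0]]'
python3 d.py .4308 .067 .15
python3 - <<'E'
from h import *
p=eyes.get_image('wrist'); cv2.imwrite('pics/r4.png',p['frame'][:,:,::-1])
E
```

```text
clock: 10.78
position: [0.5739, -0.31, 0.1463]
ee_rot: [-0.002, 0.82, -0.573, -0.011]
contact_force: [0.4, -0.7, 1.1]
width: 0.0468
tool delta mm [-403.2    4.7    4.3] dist 403 yaw -69.9 tilt z [-0.015  0.016 -1.   ] pos [ 0.5739 -0.31    0.1463] q [-0.6   0.45  1.44  0.    1.27  0.61] w 0.0468 t 10.78
```

View pics/r4.png

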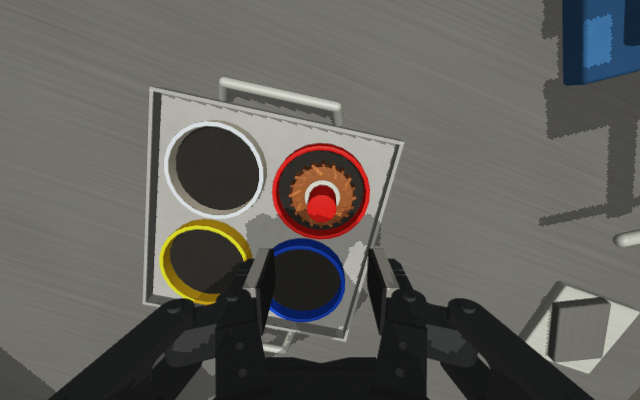

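```bash
python3 -m inch '[[0.2,-20,0,0,0],[0.2,-32,0,0,0],[0.2,-32,0,0,0],[0.2,-32,0,0,0],[0.2,-32,0,0,0],[0.2,-32,0,0,0],[0.2,-32,0,0,0],[0.2,-32,0,0,0],[0.2,-32,0,0,0],[0.2,-32,0,0,0],[0.2,-32,0,0,0],[0.2,-20,0,0,0],[0.2,-10,0,0,0],[0.2,0,0,0,0],[0.2,0,0,0,0]]'
python3 d.py .4308 .067 .15
python3 - <<'E'
from h import *
p=eyes.get_image('wrist'); cv2.imwrite('pics/y1.png',p['frame'][:,:,::-1])
E
```

```text
clock: 12.08
position: [0.4282, 0.0528, 0.1373]
ee_rot: [0.003, 0.818, -0.574, -0.024]
contact_force: [0.2, 0.2, -0.4]
width: 0.051
tool delta mm [-12.9  -6.8 -12.5] dist 19 yaw -70.2 tilt z [-0.042  0.022 -0.999] pos [0.4282 0.0528 0.1373] q [-0.06  0.16  1.91  0.02  1.11  1.16] w 0.051 t 12.08
```

View pics/y1.png

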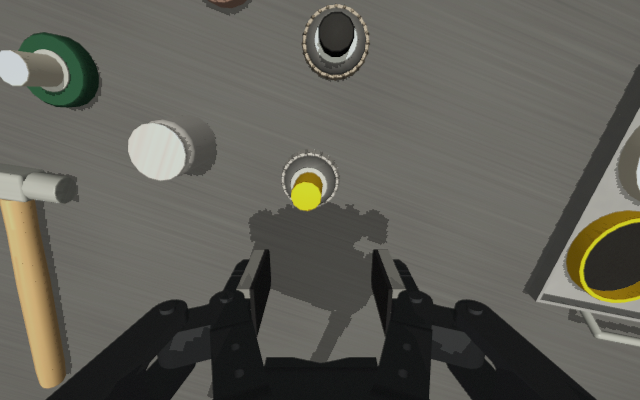

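Run:
```python
from h import *
s=manip.get_state(); p=eyes.get_image('wrist')
c=onplane(p,(196,306),.054,s); b=onplane(p,(179,310),.011,s); print(c,b,tool_delta(s,[c[0],c[1],.027]))
```

```text
[0.43016279 0.06796271 0.054     ] [0.43154001 0.06828904 0.011     ] [-10.0232986  -10.65899658 110.36286108]
```

```bash
python3 -m inch '[[0.2,-5,-5,10,0],[0.2,-5,-5,20,0],[0.2,0,0,20,0],[0.2,0,0,10,0],[0.2,0,0,0,0],[0.2,0,0,0,0]]'
python3 d.py .431 .068 .027
```

```text
clock: 12.68
position: [0.4398, 0.0591, 0.0756]
ee_rot: [0.003, 0.815, -0.579, -0.02]
contact_force: [0.8, 0.3, 0.7]
width: 0.0511
tool delta mm [-9.9  4.  49.1] dist 50 yaw -70.8 tilt z [-0.035  0.019 -0.999] pos [0.4398 0.0591 0.0756] q [-0.04  0.25  1.98  0.02  0.94  1.18] w 0.0511 t 12.68
```

```bash
python3 -m inch '[[0.2,-5,2,3,0],[0.2,-5,2,3,0],[0.2,-3,0,0,0],[0.2,0,0,0,0],[0.2,0,0,0,0]]'
python3 d.py .431 .068 .027
```

```text
clock: 13.1
position: [0.4334, 0.0693, 0.0716]
ee_rot: [0.001, 0.814, -0.58, -0.018]
contact_force: [-0.3, -0.1, -1.2]
width: 0.0513
tool delta mm [ 1.7  1.7 44.6] dist 45 yaw -71.0 tilt z [-0.031  0.018 -0.999] pos [0.4334 0.0693 0.0716] q [-0.02  0.25  2.    0.02  0.92  1.21] w 0.0513 t 13.1
```

```bash
python3 -m inch '[[0.2,1.5,1.5,14,0],[0.2,0,0,14,0],[0.2,0,0,10,0],[0.2,0,0,8,0],[0.2,0,0,0,0],[0.2,0,0,0,0]]'
python3 d.py .431 .068 .027
```

```text
clock: 13.6
position: [0.4343, 0.0689, 0.027]
ee_rot: [-0.001, 0.815, -0.579, -0.014]
contact_force: [-0.0, -0.2, -0.3]
width: 0.0515
tool delta mm [-0.2  3.4  0. ] dist 3 yaw -70.8 tilt z [-0.021  0.018 -1.   ] pos [0.4343 0.0689 0.027 ] q [-0.02  0.31  2.06  0.02  0.79  1.2 ] w 0.0515 t 13.6
```

```bash
python3 -m inch '[[0.2,0,3,0,0],[0.2,0,0,0,0],[-1,0,0,0,0],[-1,0,0,0,0],[-1,0,0,0,0],[-1,0,0,0,0],[-1,0,0,0,0],[-1,0,0,-12,0],[-1,0,0,-20,0],[-1,0,0,-25,0],[-1,0,0,-25,0],[-1,0,0,0,0],[-1,0,0,0,0]]' 50
python3 d.py .4642 -.2264 .13
python3 - <<'E'
from h import *
p=eyes.get_image('wrist'); cv2.imwrite('pics/y2.png',p['frame'][:,:,::-1])
E
```

```text
clock: 14.68
position: [0.4318, 0.0662, 0.1123]
ee_rot: [-0.0, 0.815, -0.579, -0.015]
contact_force: [-0.5, -0.7, -2.4]
width: 0.0223
tool delta mm [286.5  65.9 -23.6] dist 295 yaw -70.8 tilt z [-0.024  0.018 -1.   ] pos [0.4318 0.0662 0.1123] q [-0.02  0.19  1.95  0.02  1.02  1.2 ] w 0.0223 t 14.68
```

View pics/y2.png

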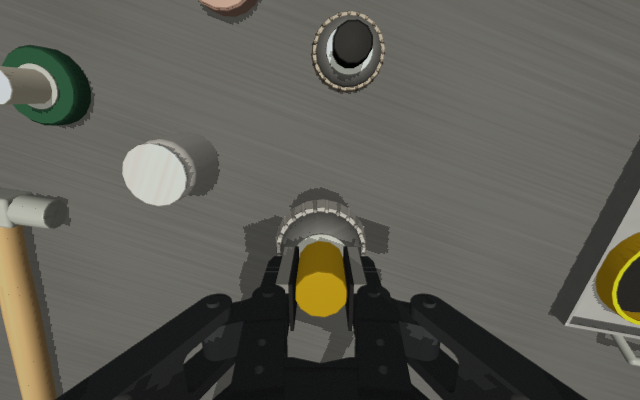

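```bash
python3 -m inch '[[-1,16,4,-3,0],[-1,32,7.2,-3,0],[-1,32,7.2,-3,0],[-1,32,7.2,-2,0],[-1,32,7.2,-2,0],[-1,32,7.2,-2,0],[-1,32,7.2,-2,0],[-1,32,7.2,-2,0],[-1,20,6,-1,0],[-1,12,2,0,0],[-1,6,0,0,0],[-1,0,0,0,0],[-1,0,0,0,0]]'
python3 d.py .4642 -.2264 .037
```

```text
clock: 15.82
position: [0.4567, -0.2244, 0.1064]
ee_rot: [0.001, 0.816, -0.578, -0.03]
contact_force: [0.6, 0.3, -1.3]
width: 0.0223
tool delta mm [ 7.7 -9.  68.9] dist 70 yaw -70.7 tilt z [-0.051  0.033 -0.998] pos [ 0.4567 -0.2244  0.1064] q [-0.59  0.31  1.79 -0.    1.1   0.64] w 0.0223 t 15.82
```

```bash
python3 -m inch '[[-1,4,-4.5,5,0],[-1,4,-4.5,10,0],[-1,0,0,10,0],[-1,0,0,10,0],[-1,0,0,0,0],[-1,0,0,0,0]]'
python3 d.py .4642 -.2264 .037
```

```text
clock: 16.32
position: [0.4676, -0.2206, 0.0664]
ee_rot: [0.0, 0.818, -0.575, -0.032]
contact_force: [0.0, -0.6, 0.1]
width: 0.0221
tool delta mm [ 5.8  4.  29.3] dist 30 yaw -70.3 tilt z [-0.053  0.036 -0.998] pos [ 0.4676 -0.2206  0.0664] q [-0.58  0.37  1.82  0.    1.02  0.65] w 0.0221 t 16.32
```

```bash
python3 -m inch '[[-1,3,3,2,0],[-1,3,2,3,0],[-1,0,0,4,0],[-1,0,0,0,0],[-1,0,0,0,0]]'
python3 d.py .4642 -.2264 .037
```

```text
clock: 16.73
position: [0.4652, -0.2274, 0.0572]
ee_rot: [0.0, 0.818, -0.574, -0.031]
contact_force: [0.6, -0.5, -1.0]
width: 0.0222
tool delta mm [-0.3 -0.2 20.2] dist 20 yaw -70.1 tilt z [-0.051  0.035 -0.998] pos [ 0.4652 -0.2274  0.0572] q [-0.59  0.38  1.83  0.    0.99  0.63] w 0.0222 t 16.73
```

```bash
python3 -m inch '[[-1,0,0,8,0],[-1,0,0,7,0],[-1,0,0,4,0],[-1,0,0,1,0],[-1,0,0,0,0]]'
python3 d.py .4642 -.2264 .037
```

```text
clock: 17.15
position: [0.4654, -0.2278, 0.0398]
ee_rot: [0.0, 0.818, -0.574, -0.029]
contact_force: [-0.8, 0.3, -1.5]
width: 0.0224
tool delta mm [-1.6  0.6  2.9] dist 3 yaw -70.2 tilt z [-0.047  0.033 -0.998] pos [ 0.4654 -0.2278  0.0398] q [-0.59  0.4   1.85  0.    0.94  0.63] w 0.0224 t 17.15
```

```bash
python3 -m inch '[[-1,-1,0,2,0],[-1,0,0,1,0],[-1,0,0,0,0]]'
python3 d.py .4642 -.2264 .037
```

```text
clock: 17.4
position: [0.4655, -0.2278, 0.0396]
ee_rot: [0.001, 0.818, -0.574, -0.027]
contact_force: [-0.9, 0.1, -1.6]
width: 0.0222
tool delta mm [-1.7  0.6  2.7] dist 3 yaw -70.1 tilt z [-0.045  0.03  -0.999] pos [ 0.4655 -0.2278  0.0396] q [-0.59  0.4   1.86 -0.    0.94  0.63] w 0.0222 t 17.4
```

```bash
python3 -m inch '[[-1,-1,0,4,0],[-1,0,0,3,0],[-1,0,0,0,0]]'
python3 d.py .4642 -.2264 .037
```

```text
clock: 17.65
position: [0.4655, -0.2272, 0.0395]
ee_rot: [0.001, 0.819, -0.574, -0.025]
contact_force: [0.6, 0.1, -1.9]
width: 0.0223
tool delta mm [-1.1  0.8  2.5] dist 3 yaw -70.1 tilt z [-0.042  0.027 -0.999] pos [ 0.4655 -0.2272  0.0395] q [-0.59  0.4   1.86 -0.    0.93  0.64] w 0.0223 t 17.65
```

```bash
python3 -m inch '[[-1,0,0,6,0],[-1,0,0,6,0]]'
python3 d.py .4642 -.2264 .037
python3 - <<'E'
from h import *
print(manip.get_state()['contact_force'])
p=eyes.get_image('wrist'); cv2.imwrite('pics/y3.png',p['frame'][:,:,::-1])
p=eyes.get_image('side'); cv2.imwrite('pics/y3s.png',cv2.resize(p['frame'][110:230,310:470,::-1],None,fx=5,fy=5))
E
```

```text
clock: 17.82
position: [0.4651, -0.227, 0.0374]
ee_rot: [0.001, 0.819, -0.573, -0.024]
contact_force: [-11.7, 8.0, 68.9]
width: 0.0222
tool delta mm [-0.8  0.6  0.5] dist 1 yaw -70.0 tilt z [-0.041  0.025 -0.999] pos [ 0.4651 -0.227   0.0374] q [-0.59  0.4   1.86 -0.    0.93  0.63] w 0.0222 t 17.82
[-11.72317438   7.96613588  68.86767436]
```

View pics/y3.png

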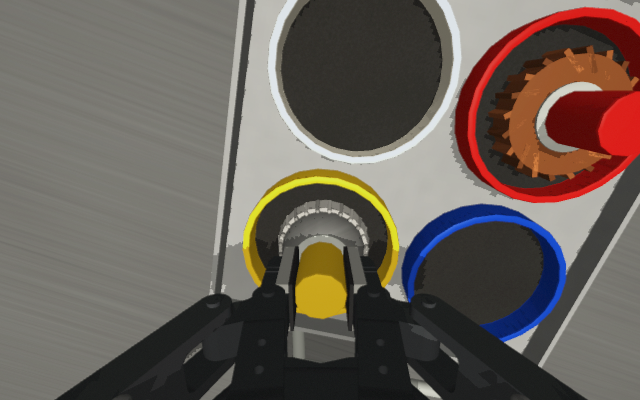

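View pics/y3s.png

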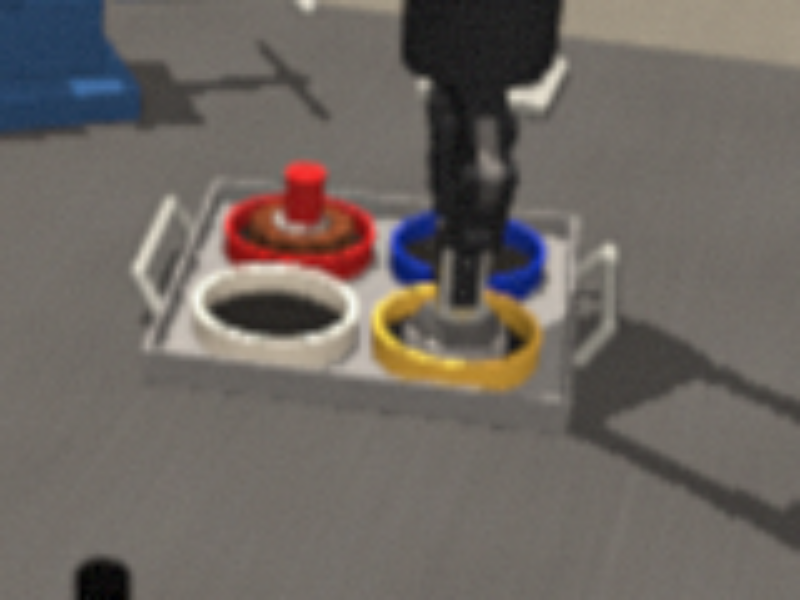

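```bash
python3 -m inch '[[-1,0,0,0,0],[-1,0,0,-0.5,0],[0.1,0,0,0,0],[0.1,0,0,0,0],[0.1,0,0,0,0],[0.1,0,0,-8,0],[0.1,0,0,-20,0],[0.1,0,0,-30,0],[0.1,0,0,-30,0],[0.1,0,0,-20,0],[0.1,0,0,0,0]]'
python3 d.py .5615 .1816 .15
python3 - <<'E'
from h import *
p=eyes.get_image('wrist'); cv2.imwrite('pics/y4.png',p['frame'][:,:,::-1])
E
```

```text
clock: 18.83
position: [0.4676, -0.2283, 0.1466]
ee_rot: [0.002, 0.819, -0.573, -0.029]
contact_force: [0.6, -0.1, -0.6]
width: 0.0468
tool delta mm [-352.8 -228.8    4.6] dist 421 yaw -70.0 tilt z [-0.049  0.031 -0.998] pos [ 0.4676 -0.2283  0.1466] q [-0.59  0.29  1.71 -0.    1.2   0.63] w 0.0468 t 18.83
```

View pics/y4.png

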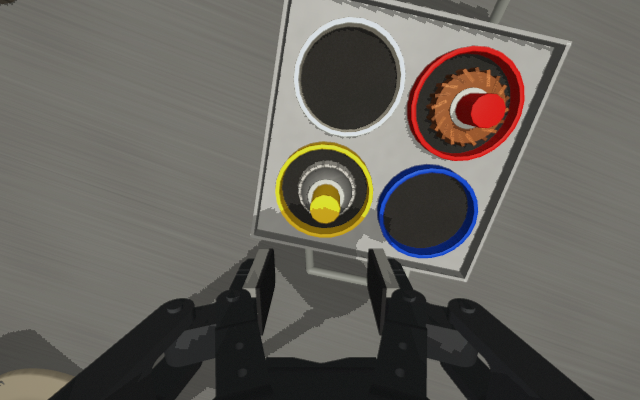

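```bash
python3 -m inch '[[0.2,-16,-10,0,0],[0.2,-30,-19.5,0,0],[0.2,-30,-19.5,0,0],[0.2,-30,-19.5,0,0],[0.2,-30,-19.5,0,0],[0.2,-30,-19.5,0,0],[0.2,-30,-19.5,0,0],[0.2,-30,-19.5,0,0],[0.2,-30,-19.5,0,0],[0.2,-30,-19.5,0,0],[0.2,-30,-19.5,0,0],[0.2,-22,-14,0,0],[0.2,-12,-6,0,0],[0.2,0,0,0,0],[0.2,0,0,0,0]]'
python3 d.py .5615 .1816 .15
python3 - <<'E'
from h import *
p=eyes.get_image('wrist'); cv2.imwrite('pics/b1.png',p['frame'][:,:,::-1])
E
```

```text
clock: 20.13
position: [0.5511, 0.1956, 0.1277]
ee_rot: [0.013, 0.817, -0.575, -0.046]
contact_force: [-0.2, 0.2, 0.5]
width: 0.0513
tool delta mm [ 15.3  -3.3 -23.6] dist 28 yaw -70.4 tilt z [-0.091  0.032 -0.995] pos [0.5511 0.1956 0.1277] q [0.19 0.4  1.58 0.05 1.24 1.4 ] w 0.0513 t 20.13
```

View pics/b1.png

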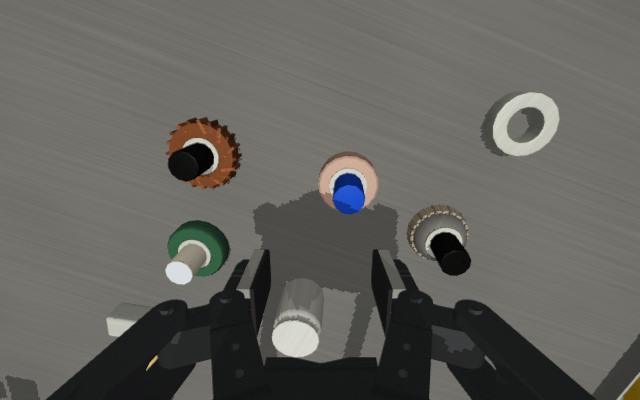

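```bash
python3 -m inch '[[0.2,0,0,0,0],[0.2,0,0,0,0],[0.2,0,0,0,0],[0.2,0,0,0,0],[0.2,0,0,0,0],[0.2,0,0,0,0]]'
python3 d.py .5615 .1816 .15;  python3 -m inch '[[0.2,0,0,-10,0],[0.2,0,0,-10,0],[0.2,0,0,0,0],[0.2,0,0,0,0]]'
python3 d.py .5615 .1816 .15
```

```text
clock: 20.68
position: [0.5496, 0.1888, 0.1264]
ee_rot: [0.015, 0.814, -0.578, -0.047]
contact_force: [-0.4, 0.5, 0.4]
width: 0.0515
tool delta mm [  9.3  -6.9 -24.8] dist 27 yaw -70.9 tilt z [-0.095  0.03  -0.995] pos [0.5496 0.1888 0.1264] q [0.18 0.4  1.59 0.05 1.24 1.4 ] w 0.0515 t 20.68
clock: 21.02
position: [0.5523, 0.1874, 0.1494]
ee_rot: [0.015, 0.814, -0.579, -0.047]
contact_force: [-0.9, -0.1, 0.2]
width: 0.0512
tool delta mm [ 8.5 -6.7 -1.6] dist 11 yaw -70.9 tilt z [-0.093  0.03  -0.995] pos [0.5523 0.1874 0.1494] q [0.18 0.39 1.55 0.05 1.29 1.4 ] w 0.0512 t 21.02
```

```bash
python3 -m inch '[[0.2,9,-7,0,0],[0.2,0,0,-20,0],[0.2,0,0,-40,0],[0.2,0,0,-40,0],[0.2,0,0,0,0],[0.2,0,0,0,0]]'
python3 d.py .5615 .1816 .15;  python3 -m inch '[[0.2,0,0,40,0],[0.2,0,0,40,0],[0.2,0,0,20,0],[0.2,0,0,0,0]]'
python3 d.py .5615 .1816 .15
```

```text
clock: 21.52
position: [0.5742, 0.1758, 0.25]
ee_rot: [0.016, 0.814, -0.578, -0.047]
contact_force: [-1.1, 0.0, -1.3]
width: 0.0511
tool delta mm [ -3.8   1.9 100.8] dist 101 yaw -70.9 tilt z [-0.095  0.028 -0.995] pos [0.5742 0.1758 0.25  ] q [0.16 0.35 1.35 0.04 1.53 1.39] w 0.0511 t 21.52
clock: 21.85
position: [0.5695, 0.1778, 0.1491]
ee_rot: [0.012, 0.814, -0.579, -0.042]
contact_force: [-0.3, -0.2, -0.7]
width: 0.0512
tool delta mm [-6.3  6.3 -0.1] dist 9 yaw -70.9 tilt z [-0.083  0.029 -0.996] pos [0.5695 0.1778 0.1491] q [0.16 0.4  1.53 0.04 1.29 1.38] w 0.0512 t 21.85
```

```bash
python3 -m inch '[[0.2,0,-40,0,0],[0.2,0,-40,0,0],[0.2,0,0,0,0],[0.2,0,0,0,0]]'
python3 d.py .5615 .1816 .15;  python3 -m inch '[[0.2,0,40,0,0],[0.2,0,40,0,0],[0.2,0,0,0,0]]'
python3 d.py .5615 .1816 .15; python3 -m inch '[[0.2,0,0,0,7],[0.2,0,0,0,7],[0.2,0,0,0,7],[0.2,0,0,0,0]]'
python3 d.py .5615 .1816 .15
```

```text
clock: 22.18
position: [0.6411, 0.2029, 0.1373]
ee_rot: [0.018, 0.814, -0.579, -0.048]
contact_force: [0.1, 0.3, 0.2]
width: 0.0512
tool delta mm [-6.6 83.  -5.3] dist 83 yaw -71.0 tilt z [-0.099  0.026 -0.995] pos [0.6411 0.2029 0.1373] q [0.18 0.53 1.34 0.04 1.37 1.4 ] w 0.0512 t 22.18
clock: 22.43
position: [0.5639, 0.1753, 0.1395]
ee_rot: [0.021, 0.814, -0.578, -0.05]
contact_force: [-0.9, 0.3, -0.7]
width: 0.051
tool delta mm [ -7.3   1.1 -10. ] dist 12 yaw -70.9 tilt z [-0.106  0.024 -0.994] pos [0.5639 0.1753 0.1395] q [0.16 0.41 1.54 0.04 1.29 1.38] w 0.051 t 22.43
clock: 22.77
position: [0.5588, 0.1731, 0.1431]
ee_rot: [-0.03, -0.69, 0.722, 0.045]
contact_force: [0.4, 0.1, 0.6]
width: 0.0514
tool delta mm [-8.7 -1.6 -6.9] dist 11 yaw -92.6 tilt z [-0.106  0.023 -0.994] pos [0.5588 0.1731 0.1431] q [0.16 0.4  1.55 0.04 1.3  1.76] w 0.0514 t 22.77
```

```bash
python3 -m inch '[[0.2,-8,0,-40,0],[0.2,0,0,-40,0],[0.2,0,0,-40,0],[0.2,0,0,0,0],[0.2,0,0,15,0],[0.2,0,0,15,0],[0.2,0,0,15,0],[0.2,0,0,15,0],[0.2,0,0,15,0],[0.2,0,0,15,0],[0.2,0,0,15,0],[0.2,0,0,15,0],[0.2,0,0,0,0]]'
python3 d.py .5615 .1816 .15
```

```text
clock: 23.85
position: [0.5582, 0.1791, 0.154]
ee_rot: [-0.023, -0.705, 0.708, 0.041]
contact_force: [-0.1, -0.7, -1.1]
width: 0.0514
tool delta mm [-2.4 -3.6  3.8] dist 6 yaw -90.3 tilt z [-0.09   0.025 -0.996] pos [0.5582 0.1791 0.154 ] q [0.17 0.39 1.54 0.04 1.3  1.73] w 0.0514 t 23.85
```

Run:
```python
from h import *
s=manip.get_state(); p=eyes.get_image('wrist'); cv2.imwrite('pics/b2.png',p['frame'][:,:,::-1])
for a,rc,b in blobs(p['frame'],'blue',None,60)[:2]: print(a,rc,b)
for m in mark_of(p,'stone_mid')[:2]: print(m['confidence'],m['point'],onplane(p,m['point'],.026,s))
```

```text
798 [182.77067669 320.56265664] [307 165  28  36]
0.84 [175.8, 321.7] [0.56213271 0.18095361 0.026     ]
```

View pics/b2.png

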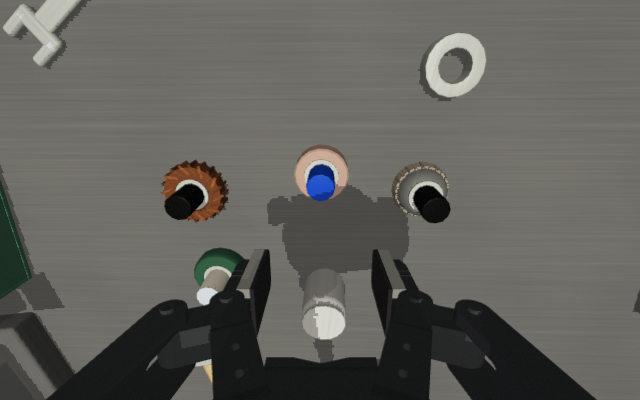

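```bash
python3 d.py .561 .181 .025; python3 -m inch '[[0.2,-1,-6,15,0],[0.2,-1,-5,15,0],[0.2,0,-3,15,0],[0.2,0,0,15,0],[0.2,0,0,0,0]]'
python3 d.py .561 .181 .025
```

```text
tool delta mm [  1.8 -11.9 131.1] dist 132 yaw -90.3 tilt z [-0.085  0.026 -0.996] pos [0.5603 0.1795 0.1567] q [0.17 0.38 1.54 0.04 1.3  1.73] w 0.0509 t 23.95
clock: 24.37
position: [0.5765, 0.184, 0.1032]
ee_rot: [0.013, 0.707, -0.706, -0.034]
contact_force: [-0.8, -0.0, -1.0]
width: 0.0513
tool delta mm [ 5.2 10.2 78.9] dist 80 yaw -90.0 tilt z [-0.067  0.029 -0.997] pos [0.5765 0.184  0.1032] q [0.17 0.44 1.58 0.04 1.18 1.72] w 0.0513 t 24.37
```

```bash
python3 -m inch '[[0.2,3,5,10,0],[0.2,3,5,10,0],[0.2,0,0,10,0],[0.2,0,0,10,0],[0.2,0,0,0,0]]'
python3 d.py .561 .181 .025
```

```text
clock: 24.78
position: [0.5701, 0.1799, 0.0698]
ee_rot: [0.007, 0.709, -0.705, -0.03]
contact_force: [-0.8, -0.4, 0.2]
width: 0.0511
tool delta mm [ 0.3  6.8 45.2] dist 46 yaw -89.7 tilt z [-0.052  0.031 -0.998] pos [0.5701 0.1799 0.0698] q [0.17 0.46 1.65 0.04 1.08 1.71] w 0.0511 t 24.78
```

```bash
python3 -m inch '[[0.2,0,4,8,0],[0.2,0,3,8,0],[0.2,0,2,8,0],[0.2,0,0,8,0],[0.2,0,0,0,0],[0.2,0,0,0,0]]'
python3 d.py .561 .181 .025
```

```text
clock: 25.28
position: [0.5603, 0.1817, 0.0366]
ee_rot: [0.006, 0.709, -0.705, -0.029]
contact_force: [0.3, 0.4, -0.8]
width: 0.0512
tool delta mm [ 1.1 -1.2 11.5] dist 12 yaw -89.7 tilt z [-0.049  0.032 -0.998] pos [0.5603 0.1817 0.0366] q [0.17 0.48 1.71 0.05 0.99 1.71] w 0.0512 t 25.28
```

```bash
python3 -m inch '[[0.2,1,-2,5,0],[0.2,0,0,5,0],[0.2,0,0,2,0],[0.2,0,0,0,0],[-1,0,0,0,0],[-1,0,0,0,0],[-1,0,0,0,0],[-1,0,0,0,0],[-1,0,0,0,0]]' 50
python3 d.py .561 .181 .025; python3 -m inch '[[-1,0,0,-12,0],[-1,0,0,-20,0],[-1,0,0,-25,0],[-1,0,0,-30,0],[-1,0,0,-30,0],[-1,0,0,0,0]]' 50
python3 d.py .478 -.3215 .14
python3 - <<'E'
from h import *
p=eyes.get_image('wrist'); cv2.imwrite('pics/b3.png',p['frame'][:,:,::-1])
E
```

```text
clock: 26.03
position: [0.563, 0.1811, 0.0236]
ee_rot: [0.005, 0.709, -0.705, -0.028]
contact_force: [-0.0, 0.7, -1.7]
width: 0.0227
tool delta mm [ 0.1  2.1 -1.3] dist 2 yaw -89.7 tilt z [-0.048  0.032 -0.998] pos [0.563  0.1811 0.0236] q [0.17 0.5  1.72 0.05 0.97 1.7 ] w 0.0227 t 26.03
clock: 26.53
position: [0.5663, 0.1767, 0.142]
ee_rot: [0.009, 0.709, -0.704, -0.031]
contact_force: [1.2, 0.4, 0.2]
width: 0.0226
tool delta mm [497.5  91.7  -8.2] dist 506 yaw -89.7 tilt z [-0.056  0.03  -0.998] pos [0.5663 0.1767 0.142 ] q [0.16 0.39 1.57 0.04 1.24 1.71] w 0.0226 t 26.53
```

View pics/b3.png

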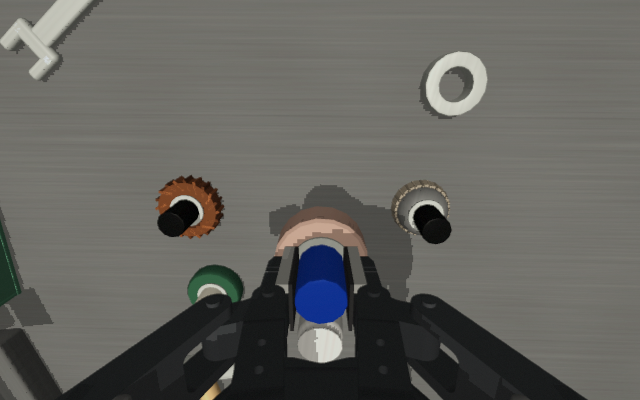

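```bash
python3 -m inch '[[-1,18,3,-2,0],[-1,36,6.5,-2,0],[-1,36,6.5,-2,0],[-1,36,6.5,-2,0],[-1,36,6.5,-2,0],[-1,36,6.5,-2,0],[-1,36,6.5,-2,0],[-1,36,6.5,-2,0],[-1,36,6.5,-2,0],[-1,36,6.5,-2,0],[-1,36,6.5,-2,0],[-1,36,6.5,-2,0],[-1,36,6.5,-2,0],[-1,20,4,-1,0],[-1,10,2,0,0],[-1,0,0,0,0],[-1,0,0,0,0]]'
python3 d.py .478 -.3215 .034
```

```text
clock: 28.0
position: [0.4674, -0.3196, 0.1342]
ee_rot: [0.015, 0.71, -0.702, -0.047]
contact_force: [0.6, 0.3, -0.4]
width: 0.0227
tool delta mm [  6.6 -19.2  98.7] dist 101 yaw -89.5 tilt z [-0.087  0.045 -0.995] pos [ 0.4674 -0.3196  0.1342] q [-0.71  0.38  1.6  -0.02  1.26  0.86] w 0.0227 t 28.0
```

```bash
python3 -m inch '[[-1,2,-7,8,0],[-1,2,-6,10,0],[-1,1,-3,10,0],[-1,0,0,10,0],[-1,0,0,10,0],[-1,0,0,0,0]]'
python3 d.py .478 -.3215 .034
```

```text
clock: 28.5
position: [0.4825, -0.3129, 0.0778]
ee_rot: [0.013, 0.713, -0.699, -0.05]
contact_force: [-1.3, 0.5, -0.3]
width: 0.0225
tool delta mm [10.8  0.8 43.6] dist 45 yaw -89.0 tilt z [-0.09   0.051 -0.995] pos [ 0.4825 -0.3129  0.0778] q [-0.69  0.45  1.64 -0.02  1.15  0.87] w 0.0225 t 28.5
```

```bash
python3 -m inch '[[-1,6,1,5,0],[-1,6,0,5,0],[-1,2,0,5,0],[-1,0,0,0,0],[-1,0,0,0,0]]'
python3 d.py .478 -.3215 .034
```

```text
clock: 28.92
position: [0.4815, -0.325, 0.0593]
ee_rot: [0.013, 0.715, -0.698, -0.051]
contact_force: [-0.0, 0.3, -0.9]
width: 0.0226
tool delta mm [-2.2  1.1 25.7] dist 26 yaw -88.8 tilt z [-0.091  0.052 -0.994] pos [ 0.4815 -0.325   0.0593] q [-0.7   0.48  1.65 -0.02  1.12  0.86] w 0.0226 t 28.92
```

```bash
python3 -m inch '[[-1,-2,0.5,8,0],[-1,-1,0,7,0],[-1,0,0,5,0],[-1,0,0,0,0]]'
python3 d.py .478 -.3215 .034
```

```text
clock: 29.25
position: [0.4792, -0.3213, 0.0387]
ee_rot: [0.013, 0.714, -0.698, -0.05]
contact_force: [0.3, 0.8, -1.8]
width: 0.0226
tool delta mm [0.5 0.8 4.8] dist 5 yaw -88.8 tilt z [-0.089  0.051 -0.995] pos [ 0.4792 -0.3213  0.0387] q [-0.7   0.49  1.68 -0.02  1.07  0.86] w 0.0226 t 29.25
```

```bash
python3 -m inch '[[-1,0,0,3,0],[-1,0,0,2,0]]'
python3 d.py .478 -.3215 .034
```

```text
clock: 29.42
position: [0.4786, -0.3209, 0.0338]
ee_rot: [0.013, 0.714, -0.698, -0.05]
contact_force: [-1.5, 2.3, 15.3]
width: 0.0228
tool delta mm [ 0.6  0.6 -0.2] dist 1 yaw -88.8 tilt z [-0.089  0.051 -0.995] pos [ 0.4786 -0.3209  0.0338] q [-0.7   0.5   1.69 -0.02  1.05  0.86] w 0.0228 t 29.42
```

```bash
python3 -m inch '[[-1,0,0,0,0],[0.1,0,0,0,0],[0.1,0,0,0,0],[0.1,0,0,0,0],[0.1,0,0,0,0],[0.1,0,0,-10,0],[0.1,0,0,-20,0],[0.1,0,0,-35,0],[0.1,0,0,-35,0],[0.1,0,0,-20,0],[0.1,0,0,0,0]]'
python3 d.py .446 .292 .2
python3 - <<'E'
from h import *
p=eyes.get_image('wrist'); cv2.imwrite('pics/b4.png',p['frame'][:,:,::-1])
E
```

```text
clock: 30.33
position: [0.4894, -0.3269, 0.1602]
ee_rot: [0.013, 0.714, -0.698, -0.051]
contact_force: [0.4, -0.2, -0.3]
width: 0.0466
tool delta mm [-620.9   31.1   -3.4] dist 622 yaw -88.8 tilt z [-0.091  0.052 -0.994] pos [ 0.4894 -0.3269  0.1602] q [-0.7   0.4   1.5  -0.02  1.34  0.86] w 0.0466 t 30.33
```

View pics/b4.png

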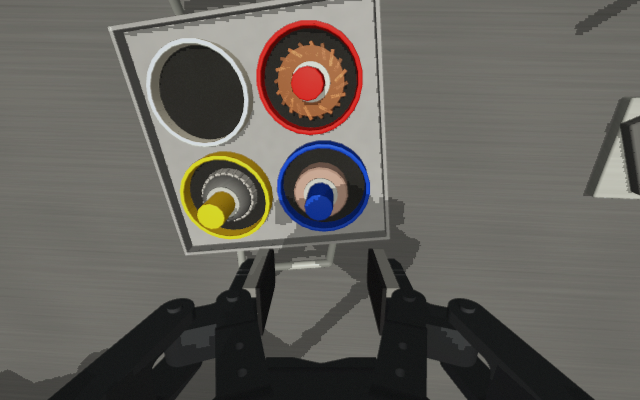

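```bash
python3 -m inch '[[0.2,-20,0,-6,0],[0.2,-38,2,-6,0],[0.2,-38,2,-6,0],[0.2,-38,2,-5,0],[0.2,-38,2,-5,0],[0.2,-38,2,-5,0],[0.2,-38,2,-5,0],[0.2,-38,2,-5,0],[0.2,-38,2,-5,0],[0.2,-38,2,-5,0],[0.2,-38,2,-5,0],[0.2,-38,2,-5,0],[0.2,-38,2,-5,0],[0.2,-38,2,-5,0],[0.2,-38,2,0,0],[0.2,-34,2,0,0],[0.2,-20,0,0,0],[0.2,-10,0,0,0],[0.2,0,0,0,0],[0.2,0,0,0,0]]'
python3 d.py .446 .2915 .024
python3 - <<'E'
from h import *
p=eyes.get_image('wrist'); cv2.imwrite('pics/w1.png',p['frame'][:,:,::-1])
E
```

```text
clock: 32.05
position: [0.4243, 0.3233, 0.2554]
ee_rot: [0.028, 0.713, -0.697, -0.074]
contact_force: [1.2, 1.0, -0.6]
width: 0.0514
tool delta mm [ 47.3 -53.7 223.4] dist 235 yaw -89.0 tilt z [-0.144  0.063 -0.988] pos [0.4243 0.3233 0.2554] q [0.44 0.25 1.49 0.12 1.5  1.97] w 0.0514 t 32.05
```

View pics/w1.png

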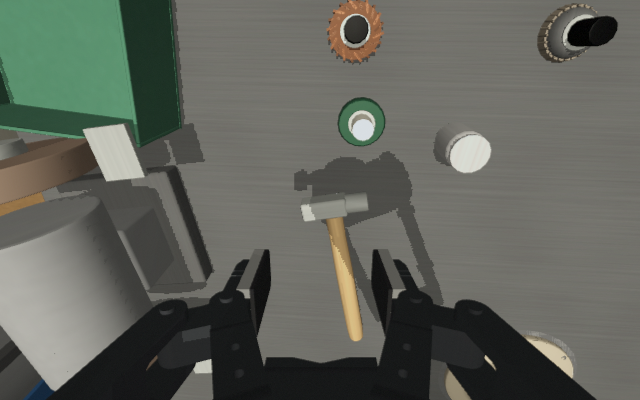

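```bash
python3 -m inch '[[0.2,12,-12,8,0],[0.2,12,-12,8,0],[0.2,12,-12,10,0],[0.2,4,-6,12,0],[0.2,0,0,12,0],[0.2,0,0,12,0],[0.2,0,0,12,0],[0.2,0,0,12,0],[0.2,0,0,0,0]]'
python3 d.py .446 .2915 .024
```

```text
clock: 32.85
position: [0.4555, 0.2704, 0.1568]
ee_rot: [0.032, 0.706, -0.704, -0.072]
contact_force: [-0.9, 0.1, -0.7]
width: 0.0514
tool delta mm [-13.5 -10.3 133.8] dist 135 yaw -90.1 tilt z [-0.147  0.057 -0.988] pos [0.4555 0.2704 0.1568] q [0.33 0.32 1.65 0.11 1.3  1.87] w 0.0514 t 32.85
```

```bash
python3 -m inch '[[0.2,-8,0,-30,0],[0.2,-6,0,-40,0],[0.2,0,0,-40,0],[0.2,0,0,0,0],[0.2,0,0,10,0],[0.2,0,0,10,0],[0.2,0,0,10,0],[0.2,0,0,10,0],[0.2,0,0,10,0],[0.2,0,0,10,0],[0.2,0,0,10,0],[0.2,0,0,10,0],[0.2,0,0,10,0],[0.2,0,0,10,0]]'
python3 d.py .446 .2915 .024
```

```text
clock: 34.02
position: [0.4458, 0.2663, 0.1542]
ee_rot: [-0.045, -0.698, 0.71, 0.076]
contact_force: [-0.3, 0.6, -0.2]
width: 0.051
tool delta mm [-19.8 -22.  129.3] dist 133 yaw -91.2 tilt z [-0.169  0.045 -0.985] pos [0.4458 0.2663 0.1542] q [0.33 0.32 1.66 0.1  1.31 1.89] w 0.051 t 34.02
```

```bash
python3 -m inch '[[0.2,-10,-10,20,0],[0.2,-10,-10,30,0],[0.2,0,0,0,0],[0.2,0,0,0,0]]'
python3 d.py .446 .2915 .025
python3 - <<'E'
from h import *
s=manip.get_state(); p=eyes.get_image('wrist'); cv2.imwrite('pics/w2.png',p['frame'][:,:,::-1])
for m in mark_of(p,'rubber_mid')[:2]: print(m['confidence'],m['point'],onplane(p,m['point'],.025,s))
b=blobs(p['frame'],'white',None,150)
for a,rc,bb in b: print(a,np.round(rc),bb,np.round(onplane(p,rc,.05,s),4))
E
```

```text
clock: 34.35
position: [0.449, 0.2835, 0.0925]
ee_rot: [-0.053, -0.697, 0.711, 0.078]
contact_force: [0.0, -0.2, -0.7]
width: 0.0511
tool delta mm [-5.6 -9.4 67.1] dist 68 yaw -91.3 tilt z [-0.184  0.038 -0.982] pos [0.449  0.2835 0.0925] q [0.36 0.4  1.7  0.11 1.2  1.91] w 0.0511 t 34.35
0.63 [203.9, 312.4] [0.44554055 0.29132806 0.025     ]
2706 [257. 492.] [458 231  68  53] [0.4188 0.1716 0.05  ]
1143 [311. 290.] [261 293  59  33] [0.3663 0.3098 0.05  ]
839 [222. 310.] [292 207  36  30] [0.4465 0.2916 0.05  ]
474 [ 45. 294.] [264  28  47  52] [0.5473 0.2951 0.05  ]
300 [224. 488.] [467 219  48  14] [0.4443 0.1797 0.05  ]
```

View pics/w2.png

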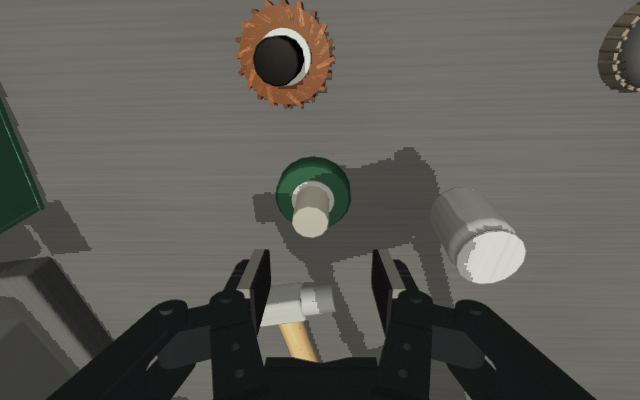

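```bash
python3 d.py .443 .2915 .026; python3 -m inch '[[0.2,-4,-4,18,0],[0.2,-3,-2,18,0],[0.2,0,0,10,0],[0.2,0,0,0,0]]'
python3 d.py .443 .2915 .026
```

```text
tool delta mm [-5.5 -6.2 67.7] dist 68 yaw -91.3 tilt z [-0.183  0.038 -0.982] pos [0.4492 0.2835 0.0934] q [0.36 0.4  1.7  0.11 1.2  1.91] w 0.0513 t 34.45
clock: 34.78
position: [0.4495, 0.2916, 0.0513]
ee_rot: [-0.048, -0.697, 0.712, 0.076]
contact_force: [-0.2, 0.2, -0.2]
width: 0.0514
tool delta mm [ 1.2  1.9 26. ] dist 26 yaw -91.4 tilt z [-0.174  0.041 -0.984] pos [0.4495 0.2916 0.0513] q [0.38 0.45 1.75 0.12 1.1  1.91] w 0.0514 t 34.78
```

```bash
python3 -m inch '[[0.2,0,1.5,10,0],[0.2,0,1,10,0],[0.2,0,0,5,0],[0.2,0,0,0,0]]'
python3 d.py .443 .2915 .026
```

```text
clock: 35.12
position: [0.4436, 0.2925, 0.0284]
ee_rot: [-0.046, -0.697, 0.712, 0.075]
contact_force: [-1.4, -0.1, -0.4]
width: 0.0518
tool delta mm [1.1 0.2 2.4] dist 3 yaw -91.4 tilt z [-0.169  0.043 -0.985] pos [0.4436 0.2925 0.0284] q [0.38 0.47 1.79 0.12 1.04 1.9 ] w 0.0518 t 35.12
```

```bash
python3 -m inch '[[0.2,1,0,3,0],[0.2,0,0,0,0],[-1,0,0,0,0],[-1,0,0,0,0],[-1,0,0,0,0],[-1,0,0,0,0],[-1,0,0,0,0]]' 50
python3 d.py .443 .2915 .026;python3 -m inch '[[-1,0,0,-12,0],[-1,0,0,-25,0],[-1,0,0,-35,0],[-1,0,0,-35,0],[-1,0,0,0,0]]' 
python3 d.py .5592 -.2127 .15
python3 - <<'E'
from h import *
p=eyes.get_image('wrist'); cv2.imwrite('pics/w3.png',p['frame'][:,:,::-1])
p=eyes.get_image('side'); cv2.imwrite('pics/w3s.png',p['frame'][:,:,::-1])
E
```

```text
clock: 35.7
position: [0.444, 0.2916, 0.0262]
ee_rot: [-0.045, -0.697, 0.712, 0.074]
contact_force: [0.0, 0.2, -1.3]
width: 0.0221
tool delta mm [0.2 0.9 0.4] dist 1 yaw -91.4 tilt z [-0.167  0.044 -0.985] pos [0.444  0.2916 0.0262] q [0.38 0.47 1.79 0.12 1.03 1.9 ] w 0.0221 t 35.7
clock: 36.12
position: [0.4604, 0.286, 0.1324]
ee_rot: [-0.049, -0.697, 0.711, 0.076]
contact_force: [1.1, 0.1, -0.4]
width: 0.0226
tool delta mm [ 495.2 -102.7  -54.5] dist 509 yaw -91.4 tilt z [-0.175  0.04  -0.984] pos [0.4604 0.286  0.1324] q [0.36 0.37 1.63 0.1  1.29 1.92] w 0.0226 t 36.12
```

View pics/w3.png

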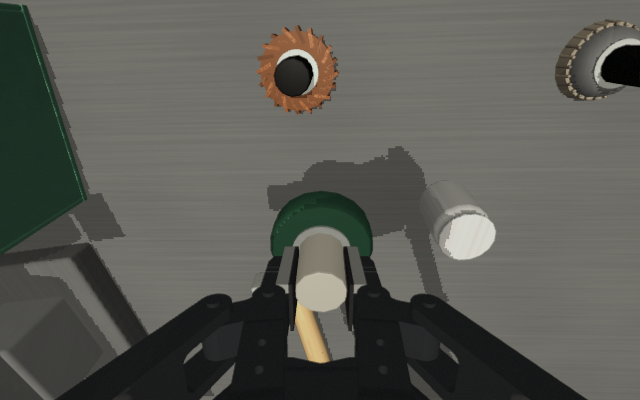

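View pics/w3s.png

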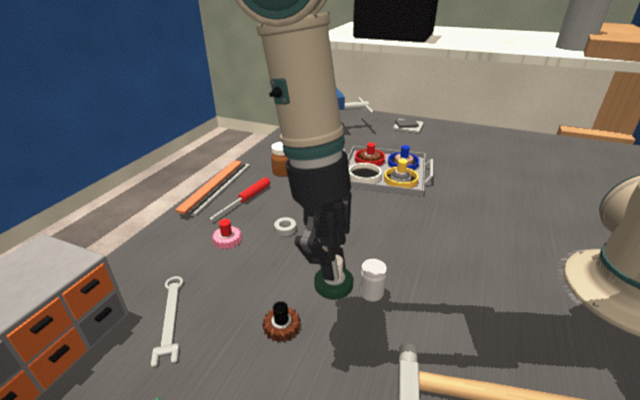

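```bash
python3 -m inch '[[-1,18,-4,-5,0],[-1,37,-7.5,-5,0],[-1,37,-7.5,-5,0],[-1,37,-7.5,-5,0],[-1,37,-7.5,-5,0],[-1,37,-7.5,-5,0],[-1,37,-7.5,-5,0],[-1,37,-7.5,-5,0],[-1,37,-7.5,-5,0],[-1,37,-7.5,-5,0],[-1,37,-7.5,-4,0],[-1,37,-7.5,-4,0],[-1,37,-7.5,-4,0],[-1,20,-4,-2,0],[-1,8,0,0,0],[-1,0,0,0,0],[-1,0,0,0,0]]'
python3 d.py .5592 -.2127 .037
```

```text
clock: 37.63
position: [0.5367, -0.2244, 0.1209]
ee_rot: [-0.067, -0.697, 0.707, 0.102]
contact_force: [-0.1, 0.6, -0.8]
width: 0.0224
tool delta mm [ -8.2 -41.7  76.6] dist 88 yaw -91.1 tilt z [-0.237  0.05  -0.97 ] pos [ 0.5367 -0.2244  0.1209] q [-0.48  0.49  1.47 -0.06  1.42  1.13] w 0.0224 t 37.63
```

```bash
python3 -m inch '[[-1,-4,-14,4,0],[-1,-4,-14,8,0],[-1,0,-10,12,0],[-1,0,0,12,0],[-1,0,0,0,0],[-1,0,0,0,0]]'
python3 d.py .5592 -.2127 .037
python3 - <<'E'
from h import *
p=eyes.get_image('wrist'); cv2.imwrite('pics/w4.png',p['frame'][:,:,::-1])
E
```

```text
clock: 38.13
position: [0.568, -0.203, 0.0704]
ee_rot: [-0.067, -0.7, 0.703, 0.105]
contact_force: [0.7, 0.2, -0.9]
width: 0.0223
tool delta mm [11.5  0.6 33.9] dist 36 yaw -90.6 tilt z [-0.241  0.054 -0.969] pos [ 0.568  -0.203   0.0704] q [-0.43  0.57  1.47 -0.05  1.35  1.16] w 0.0223 t 38.13
```

View pics/w4.png

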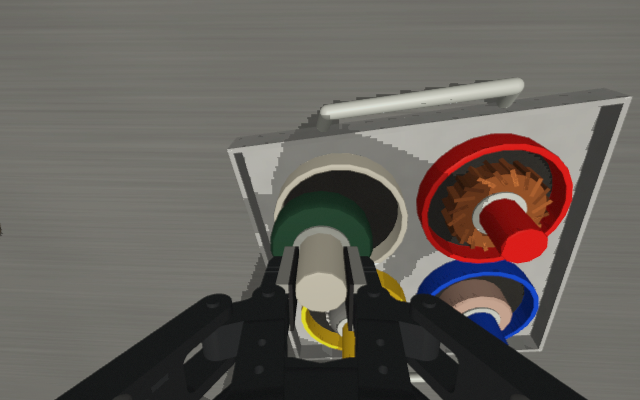

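```bash
python3 -m inch '[[-1,6,0,3,0],[-1,6,0,4,0],[-1,1,0,3,0],[-1,0,0,0,0],[-1,0,0,0,0]]'
python3 d.py .5592 -.2127 .037
```

```text
clock: 38.6
position: [0.566, -0.2165, 0.0601]
ee_rot: [-0.067, -0.701, 0.703, 0.104]
contact_force: [0.2, -0.5, -0.4]
width: 0.0227
tool delta mm [-2.5  1.1 24.2] dist 24 yaw -90.6 tilt z [-0.24   0.053 -0.969] pos [ 0.566  -0.2165  0.0601] q [-0.45  0.58  1.47 -0.06  1.33  1.15] w 0.0227 t 38.6
```

```bash
python3 -m inch '[[-1,-3,0,6,0],[-1,-2,1,6,0],[-1,0,0,4,0],[-1,0,0,0,0]]'
python3 d.py .5592 -.2127 .037
```

```text
clock: 38.93
position: [0.5608, -0.2108, 0.0445]
ee_rot: [-0.066, -0.7, 0.703, 0.104]
contact_force: [-0.7, 0.3, -1.0]
width: 0.0225
tool delta mm [ 2.3 -0.2  7.5] dist 8 yaw -90.6 tilt z [-0.238  0.053 -0.97 ] pos [ 0.5608 -0.2108  0.0445] q [-0.44  0.59  1.51 -0.06  1.29  1.16] w 0.0225 t 38.93
```

```bash
python3 -m inch '[[-1,1,0,4,0],[-1,0,0,3,0]]'
python3 d.py .5592 -.2127 .037
```

```text
clock: 39.1
position: [0.5591, -0.2113, 0.0374]
ee_rot: [-0.066, -0.7, 0.703, 0.103]
contact_force: [0.1, 1.1, 3.3]
width: 0.0223
tool delta mm [ 1.4 -0.2  0.3] dist 1 yaw -90.6 tilt z [-0.238  0.053 -0.97 ] pos [ 0.5591 -0.2113  0.0374] q [-0.44  0.59  1.52 -0.06  1.27  1.15] w 0.0223 t 39.1
```

```bash
python3 -m inch '[[-1,0,0,1,0],[-1,0,0,0,0],[0.1,0,0,0,0],[0.1,0,0,0,0],[0.1,0,0,0,0],[0.1,0,0,0,0],[0.1,0,0,-8,0],[0.1,0,0,-20,0],[0.1,0,0,-35,0],[0.1,0,0,-40,0],[0.1,0,0,-40,0],[0.1,0,0,0,0]]'
python3 d.py .5592 -.2127 .2
python3 - <<'E'
from h import *
p=eyes.get_image('wrist'); cv2.imwrite('pics/w5.png',p['frame'][:,:,::-1])
E
```

```text
clock: 40.1
position: [0.5925, -0.2183, 0.1809]
ee_rot: [-0.067, -0.7, 0.703, 0.107]
contact_force: [0.7, -1.3, 0.4]
width: 0.0469
tool delta mm [ -6.3  36.9 -10. ] dist 39 yaw -90.6 tilt z [-0.245  0.056 -0.968] pos [ 0.5925 -0.2183  0.1809] q [-0.43  0.53  1.25 -0.05  1.61  1.15] w 0.0469 t 40.1
```

View pics/w5.png

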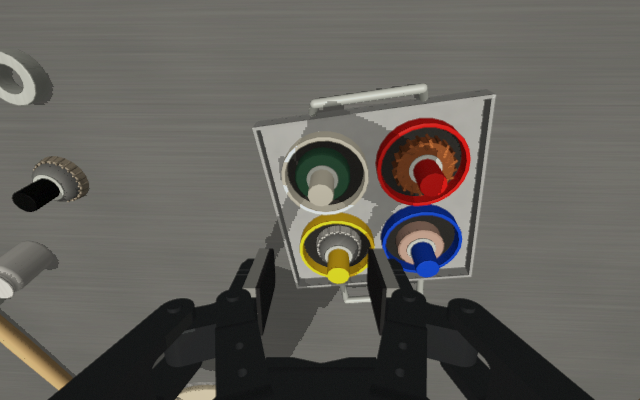

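All four are in their cups. I'll raise the arm a bit more and check flatness and the look-alikes in the fixed cameras.

```bash
python3 -m inch '[[0.1,0,0,-30,0],[0.1,0,0,-20,0],[0.1,0,0,0,0],[0.1,0,0,0,0]]'
python3 - <<'E'
from h import *
ps={n:eyes.get_image(n) for n in("scene","side")}
cv2.imwrite('pics/e_scene.png',cv2.resize(ps['scene']['frame'][130:310,210:490,::-1],None,fx=2.8,fy=2.8))
cv2.imwrite('pics/e_side.png',cv2.resize(ps['side']['frame'][130:350,200:450,::-1],None,fx=2.7,fy=2.7))
p=ps['side']
for a,rc,s in blobs(p['frame'],'black',(200,210,420,380),25): print(a,np.round(rc,1),np.round(onplane(p,rc,.034),4)[:2])
for a,rc,s in blobs(p['frame'],'red',(200,210,420,380),25): print('pink/red',a,np.round(rc,1))
E
```

```text
clock: 40.48
position: [0.5999, -0.2189, 0.2244]
ee_rot: [-0.07, -0.699, 0.702, 0.114]
contact_force: [0.6, 0.0, -0.9]
width: 0.0472
260 [312.9 280.4] [0.5411 0.3063]
138 [230.4 330.1] [0.5453 0.0801]
pink/red 145 [227.1 225. ]
```

View pics/e_scene.png

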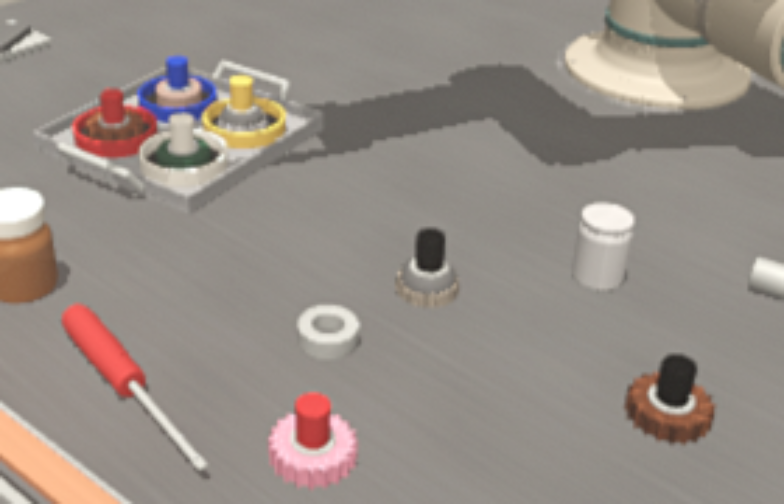

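View pics/e_side.png

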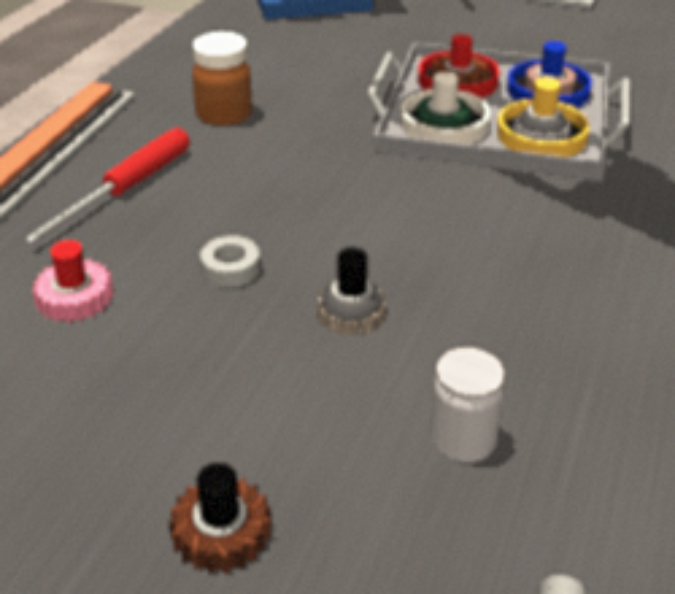

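All hubs are upright, each in the cup of its own colour, and the black-hub and pink wheels haven't moved.

```bash
python3 -c "
from rig import manip
print(manip.sign_off())"
```

```text
the job is handed in; nothing more can be done
None
```

All four good wheels are in the cups matching their hubs (red, yellow, blue, white), released, and I handed the job in at about 40.6 s of the 88 s allowed.

- **Placement:** the last wrist, scene and side pictures show all four wheels inside their cups with hubs upright and the gripper clear. I judged "flat" by eye from those pictures and did not measure it.
- **Worn-out wheels:** the black-hub flap wheel and wire brush lie where they were. Their side-camera pixels match the start to within 0.1 px, and the pink look-alike matches too.
- **Force on the yellow brush:** I pressed it onto the cup floor harder than intended, reading about 69 N at the wrist. That is under the 120 N wrist limit. The push went through the fingers and the held brush, not the arm or the gripper's body.
- **Tool tilt:** the tool slowly tipped during the job, up to about 14° at the white cup, and I could not correct it. The blue and white wheels touched down about 3–4° off level, then settled upright on release.

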